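# Change the corner block in the angle-drilling jig

## Task

The block in the sloping drilling jig has been drilled: take it out and lay it flat in the grey tray beside the block already there, lowered and not dropped. Then lower the undrilled blank of the same hand (clipped corner matching the pocket, not the mirror-image one) into the jig's pocket so that it sits flat on the pocket floor and square between the fences, and swing the wooden cam lever fully round to its stop so that it holds the blank down against the bottom fence. Leave everything else where it stands.

Things in the scene. Friction and masses are not known exactly. Their poses are not given: they have to be found in the camera images.
- jig: plywood angle-drilling jig screwed to the bench: base board 250 x 170 mm, 18 mm thick, with posts carrying a plate (the nest) that slopes up away from the robot. Origin: on the bench, straight below the nest's origin; z up; x horizontal, towards the high side of the slope.
- nest: sloping plywood plate of the jig, 192 x 140 mm, tilted a fixed 30 degrees, with a pocket framed by fences 14 mm high, 18 mm thick, inner top edges bevelled 4 mm. Origin: on the pocket floor, where the centre of a fully home block's underside lies, 100 mm above the bench. x up the slope, y level across it, z out of the plate. A home block's axes match these; it stands 26 mm above the fences.
- cam_lever (a joint): dark wood cam lever on a pivot square to the nest, beyond the pocket's upper end; rad. 0 = released, pointing up the slope (nest +x); turns clockwise seen from above the nest to its stop at 1.57 = locked, pointing to nest -y. Stays where left (about 2 N at the grip moves it).
- cam_pivot (a point): pivot of the cam lever, at nest x = 79.2, y = 0, z = 17 mm. Its 36 mm round eccentric, as thick as the lever, leaves 6 mm free above the upper end of a home block when released (4 mm at 0.35 rad), and comes within 0.2 mm of it when locked, pushing a loose block down the slope
- cam_grip (a point): middle of the lever's bar 60 mm from the pivot: the place to push. The bar is 16 mm wide, ends 80 mm from the pivot, and lies 8 to 26 mm above the pocket floor's level (nest z)
- finished: the drilled corner block now in the jig's pocket: pale wood, 110 x 50 x 40 mm (x, y, z), one vertical corner (-x, +y) clipped at 45 degrees by 20 mm, two dark 12 mm holes in the top. About 0.12 kg. Origin: centre of its underside (of the full 110 x 50 outline); z out of its top.
- blank: the undrilled blank: same wood, size, clipped corner (-x, +y) and origin as the finished block, no holes. Lies flat on the black rubber mat (3 mm thick).
- twin: undrilled block of the other hand: the mirror image of the blank, its clipped corner at -x, -y. Lies flat on the same mat; leave it alone.
- tray: grey open tray, 240 x 240 mm outside, 35 mm high, walls and floor 6 mm, fixed. Origin: centre of its underside. One finished block lies along x in its -y half.
- old_part: finished block like the other, already lying flat in the tray along its x; origin: centre of its underside
- glue: white glue bottle, 60 mm across, 190 mm high, standing loose on the bench; origin under its middle
- try_square: try square lying on the bench nearer the robot than the jig: stock 90 mm long (y), blade 140 mm along +x, 16 mm high; origin under the middle of the stock
- tape: yellow tape measure, 70 x 34 x 62 mm, standing loose; origin under its middle
- drill: cordless drill standing on its battery (115 x 75 mm), 200 mm high, nose pointing away from the robot to its -x (117 mm out); origin under the battery's middle
- offcut: loose pale batten 240 x 45 x 28 mm, lying behind the jig; origin under its middle, x along it
- bottom_fence (a point): top of the pocket's bottom (downhill) fence at its face, nest x = -55, y = -10, z = 14 mm; a home block's clipped end rests on it
- side_fence (a point): top of the pocket's +y side fence at its face, nest x = 38, y = 26.75, z = 14 mm. The -y side has the same at y = -26.75: 1.75 mm clear of a centred block each side. Both are interrupted for the fingers between x = -20 and +20 mm and end at x = 57 mm; the upper end is open but for the cam
- corner_fence (a point): top middle of the 45 degree fence across the pocket corner -x, +y, parallel to the clipped corner of a home block and 1.75 mm clear of it; because of it a block goes down only with its clipped end downhill, and only this hand of block
Mind the look-alikes: they are no part of the job. Leave any turquoise look-alike of the blank alone.

How it is judged:
On the way, in this order (a step that is already met when the one before it is completed fails the run):
1. the finished block is lowered flat to the tray's floor by the gripper, not dropped (x of finished in the frame of tray between -0.08 and 0.08 m and y of finished in the frame of tray between -0.1 and 0.1 m and z of finished in the frame of tray below 0.016 m and angle between the z axis of finished and the z axis of tray, either way round below 0.12 rad and contact force between the fingers and finished above 0.5 N), for 0.05 s.
2. the blank is lowered into the pocket by the gripper, not dropped: within 8 mm of the pocket floor with the fingers still on it (distance between blank and nest below 0.0115 m and z of blank in the frame of nest below 0.008 m and contact force between the fingers and blank above 0.5 N), for 0.05 s.
3. the blank sits flat and square in the pocket (x of blank in the frame of nest between -0.003 and 0.0065 m and y of blank in the frame of nest between -0.003 and 0.003 m and z of blank in the frame of nest between -0.003 and 0.0025 m and angle between the z axis of blank and the z axis of nest, either way round below 0.035 rad and angle between the x axis of blank and the x axis of nest, either way round below 0.045 rad and contact force between the fingers and blank below 0.1 N), for 0.2 s.
4. the cam lever is swung to its stop (value of joint cam_lever above 1.47 rad), for 0.1 s.
At the end, for the whole second after the job is handed in: Finished block flat (3 deg) on the tray floor (within 80 mm in x, 100 mm in y of its centre). Blank home in the nest: origin within 3 mm in x and y, 2.5 mm in height, 2 deg of flat, 2.6 deg of square. Cam lever at 1.47 rad or more. Both blocks at rest (x of finished in the frame of tray between -0.08 and 0.08 m and y of finished in the frame of tray between -0.1 and 0.1 m and z of finished in the frame of tray between 0 and 0.0095 m and angle between the z axis of finished and the z axis of tray, either way round below 0.05 rad and x of blank in the frame of nest between -0.003 and 0.003 m and y of blank in the frame of nest between -0.003 and 0.003 m and z of blank in the frame of nest between -0.003 and 0.0025 m and angle between the z axis of blank and the z axis of nest, either way round below 0.035 rad and angle between the x axis of blank and the x axis of nest, either way round below 0.045 rad and value of joint cam_lever above 1.47 rad and linear speed of each of blank, finished below 0.02 m/s); the robot touches nothing.
It fails at once if something else on the bench is shifted by more than 30 mm: twin, old_part, glue, try_square, tape, drill, offcut (distance of any of twin, old_part, glue, try_square, tape, drill, offcut from where it was at the start of the episode above 0.03 m).
It also fails if it takes over 70 s, if anything falls off the work surface, if the arm or the gripper's body presses on something with over 40 N, if the wrist force passes 120 N, or if a joint passes its speed limit or range.

## Robot

A 6-joint arm with a two-finger parallel gripper is mounted at the origin on the work surface. World frame = base frame: x ahead of the robot, y to its left, z up, the work surface at z = 0. Lengths are in m, angles in rad, forces in N, time in s.
With the tool pointing down it reaches from about 0.35 to 0.95 m from the base axis. Payload 17.4 kg.
Tool frame: the origin (TCP) lies at the centre of the arm's flange, where the gripper is bolted on; the fingertips stand finger_overhang ahead of it and the grasp point (between the pads) lies 167 mm ahead of it (finger_overhang is the distance from the TCP to the fingertips, in m); z points along the fingers, y is the line along which they close (so a half turn about z gives the same grasp; the last joint's range is limited). The gripper opens to 93 mm and grips with 3 to 60 N. Pads are 15 mm wide; open, the fingers measure 128 mm over their backs; the gripper's body (75 mm by 188 mm) begins 65 mm behind the grasp point.
Start: joints at [1.223, 0.116, 1.442, -0, 1.584, -0.038], TCP at [0.206, 0.643, 0.405] pointing down, gripper open.
Joint ranges: [-2.83, 2.83], [-0.83, 2.19], [0.07, 2.5], [-1.14, 4.28], [0.01, 3], [-2.97, 2.97]. Speed limits (rad/s): [1.89, 1.89, 2.22, 3.14, 3.14, 3.14].

## Interface

Orientations are given as a unit quaternion [x, y, z, w].
In Python, from station import * gives the robot as it stands.
- The arm moves only by the tool play_rows, never from a script. Its argument "moves" is a list of rows, each an object with "translation": the shift along the tool's x, y, z in mm, a list of three; "yaw": the turn about the tool's z in degrees. In form: [{"translation": [x, y, z], "yaw": yaw}, ...]. A call has 1 to 5 rows; each row is the pose to reach, as a shift and turn from the pose commanded when the call began, along the tool's axes at that moment; what a row does not reach only later rows make up. A row lasts 1/12 s, in which the tool goes at most 41.7 mm and 7.16 degrees, less where a joint would pass 70% of its speed; a pose out of reach is approached as far as the arm can. A call with a gripper value outside its range is refused whole. "jaw" is the gripper command: -1 is fully open, 1 is shut, values between are in proportion, set as the call begins (left out, the last holds). The fingers move at their own pace and stop on an object; "grip_force" is the grip in N (left out, the last holds). Time passes only in rows, so rows that repeat a pose let the fingers close. It gives the time, the measured TCP pose, the force, the opening and the grip force at its end, in the units of the state.
- observe(): the state, without advancing time (a new reading comes with each control period).
- capture(name): name is "scene" or "top" or "wrist"; returns a dict with "pixels" (420x560x3 uint8, red, green, blue), "fx", "fy", "cx", "cy" (pixels), "R" (3x3) and "t" (3): a world point X has camera coordinates R X + t. Camera axes: x right, y down, z forward; pixel columns grow to the right and rows downward; lengths in m; the calibration is good to about 2 mm. A picture is of the moment at which its call begins. There is no depth.
- sign_off(): hands the job in; it is judged then, once.
Trained networks look in the newest picture that a camera, given by its name, has taken for a name from the list of things; names that differ only in an ending like _2 or _b are one class to them, and where a whole thing is asked for, a point or a joint stands for the part that bears it (a point fixed in the world has none). Each returns a list of dicts, best first, with "conf" (0 to 1); they miss things now and then, are a little off and sometimes report something else, mostly with a low value. They report only what shows in the picture. A call takes as long as a camera call. They do not tell look-alikes from the thing itself.
- search_frame(camera, target): "centre" ([x, y, z] in m, in world coordinates, good to about 4 mm: the middle of the surface that is visible of it).
The state is a dict: "clock": time; "qpos": joint angles; "qd": joint speeds; "joint_efforts": joint torques, N m; "tcp_pos": TCP position; "orientation": TCP orientation; "force": force on the tool from outside, world axes, zero at the start; "torque": the same for the moment, N m; "width": finger opening in m; "gripper_force": force on a finger pad.
Only numpy, scipy, OpenCV 4.12 (cv2) and the standard library are available. Lean on these libraries where they do the work, as an engineer would, in place of code of your own. Each camera call takes 0.05 s, during which the arm holds its last target. There are 200 camera calls.

## Working session

There is one attempt and no reset: what is moved stays moved. The work goes in short steps, Python scripts to look and compute and a tool call to move; the robot and the scene stay as the last step left them, time stands still between calls to the robot, and variables do not carry over. Pictures are saved under pics/ and viewed, at most 10 in all, crops included, and the job is handed in when it is done.

Besides the shell and the picture viewer there is one more tool, called after ">>>" in YAML: its name, and indented under it one key for each argument. play_rows: Moves the arm, as the interface text tells. Its arguments: {"type":"object","properties":{"moves":{"type":"array","items":{"type":"object","properties":{"translation":{"type":"array","items":{"type":"number"}},"yaw":{"type":"number"}}}},"jaw":{"type":"number"},"grip_force":{"type":"number"}},"required":["moves"]}

```bash
mkdir -p pics; ls
cat > h.py <<'E'
from station import *
import numpy as np, cv2
def shot(n,f=None):
    c=capture(n); 
    if f: cv2.imwrite('pics/'+f,cv2.cvtColor(c['pixels'],cv2.COLOR_RGB2BGR))
    return c
def proj(c,X):
    p=np.asarray(X,float)@np.array(c['R']).T+c['t']; return np.c_[c['fx']*p[:,0]/p[:,2]+c['cx'],c['fy']*p[:,1]/p[:,2]+c['cy']]
def onplane(c,uv,z):
    uv=np.atleast_2d(uv).astype(float); R=np.array(c['R']);o=-R.T@c['t']
    d=np.c_[(uv[:,0]-c['cx'])/c['fx'],(uv[:,1]-c['cy'])/c['fy'],np.ones(len(uv))]@R
    return o+d*((z-o[2])/d[:,2])[:,None]
E
python3 - <<'E'
from h import *
import station; print([k for k in dir(station) if k[0]!='_'])
s=observe(); print({k:np.round(v,3) for k,v in s.items()})
for n in('scene','top'):
    c=shot(n,n+'0.png'); np.savez(n+'0.npz',**c)
    print(n,c['fx'],c['cx'],c['cy'],np.round(-np.array(c['R']).T@c['t'],3))
    for t in 'jig nest cam_lever finished blank twin tray old_part glue try_square tape drill offcut cam_grip cam_pivot bottom_fence side_fence corner_fence'.split():
        r=search_frame(n,t); print(t,[(np.round(q['centre'],3).tolist(),round(q['conf'],2)) for q in r[:4]])
E
```

```text
pics
['Unreachable', 'capture', 'finger_overhang', 'observe', 'search_frame', 'sign_off']
{'clock': np.float64(0.0), 'qpos': array([ 1.223,  0.117,  1.442,  0.   ,  1.584, -0.038]), 'qd': array([ 0.   , -0.001,  0.   , -0.001,  0.   , -0.001]), 'joint_efforts': array([-1.0000e-03, -7.2127e+01, -6.2263e+01,  7.8000e-02,  2.4000e-02,
       -0.0000e+00]), 'tcp_pos': array([0.206, 0.643, 0.404]), 'orientation': array([ 0.154,  0.988, -0.001, -0.   ]), 'force': array([0.391, 0.659, 0.342]), 'torque': array([-0.014,  0.024,  0.027]), 'gripper_force': np.float64(0.0), 'width': np.float64(0.093)}
scene 487.9074762929541 280.9998183655789 207.10800605387078 [1.26  0.002 1.028]
jig [([0.595, -0.005, 0.015], 0.65), ([0.58, -0.01, 0.14], 0.62)]
nest [([0.578, -0.013, 0.14], 0.77)]
cam_lever [([0.597, -0.023, 0.18], 0.73), ([0.351, 0.197, 0.01], 0.33)]
finished [([0.526, -0.0, 0.142], 0.79)]
blank [([0.243, -0.377, 0.042], 0.82), ([0.575, -0.398, 0.04], 0.7), ([0.787, -0.014, 0.029], 0.2)]
twin []
tray [([0.51, 0.375, 0.006], 0.8), ([0.576, -0.016, 0.138], 0.71)]
old_part [([0.518, 0.265, 0.049]
[... 783 characters left out ...]
], 0.75), ([0.512, 0.357, 0.006], 0.22)]
blank [([0.234, -0.376, 0.043], 0.95), ([0.55, -0.402, 0.046], 0.79)]
twin [([0.471, -0.262, 0.049], 0.65)]
tray [([0.514, 0.356, 0.008], 0.64)]
old_part [([0.532, 0.265, 0.048], 0.74)]
glue [([0.722, -0.213, 0.12], 0.61)]
try_square [([0.34, 0.202, 0.01], 0.72)]
tape [([0.364, -0.146, 0.06], 0.84)]
drill [([0.718, 0.2, 0.188], 0.68)]
offcut [([0.766, -0.008, 0.032], 0.77), ([0.585, -0.025, 0.173], 0.74)]
cam_grip [([0.59, -0.023, 0.173], 0.54)]
cam_pivot [([0.545, -0.019, 0.122], 0.85)]
bottom_fence [([0.544, -0.017, 0.124], 0.78), ([0.362, -0.144, 0.06], 0.36)]
side_fence [([0.542, -0.015, 0.127], 0.68)]
corner_fence [([0.545, -0.015, 0.122], 0.69)]
```

View pics/top0.png

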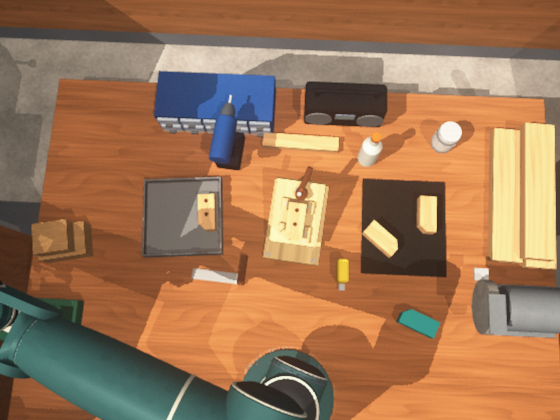

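View pics/scene0.png

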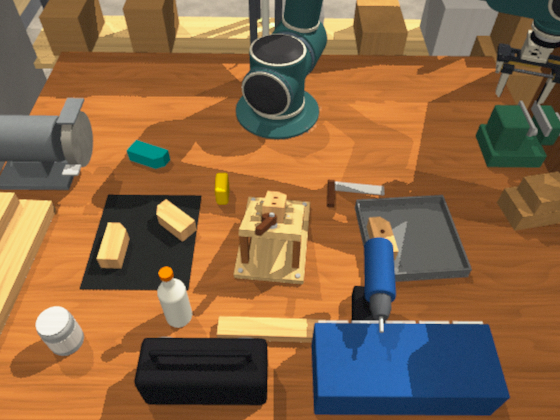

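```bash
python3 -c "
import station;print(station.finger_overhang)
from scipy.spatial.transform import Rotation as R
print(R.from_quat(station.observe()['orientation']).as_matrix().round(3))"
```

```text
0.1861
[[-0.952  0.305 -0.   ]
 [ 0.305  0.952 -0.   ]
 [ 0.    -0.    -1.   ]]
```

The top view shows the jig at (297,220) holding the drilled block, the tray at (183,216) with the old part at (207,211), two pale blocks on the mat at (381,238) and (428,214), and a turquoise look-alike at (419,322). I'll enlarge the mat and the jig.

Run:
```python
import cv2,numpy as np
a=cv2.imread('pics/top0.png')
f=lambda x,y,w,h,k:cv2.resize(a[y:y+h,x:x+w],None,fx=k,fy=k,interpolation=cv2.INTER_CUBIC)
cv2.imwrite('pics/crop1.png',np.hstack([f(260,172,72,96,6),f(356,190,61,96,6)[:, :0],f(360,190,60,96,6)])[:600,:800])
cv2.imwrite('pics/crop2.png',np.hstack([f(360,185,90,80,6)]))
```

```text
(no output)
```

View pics/crop1.png

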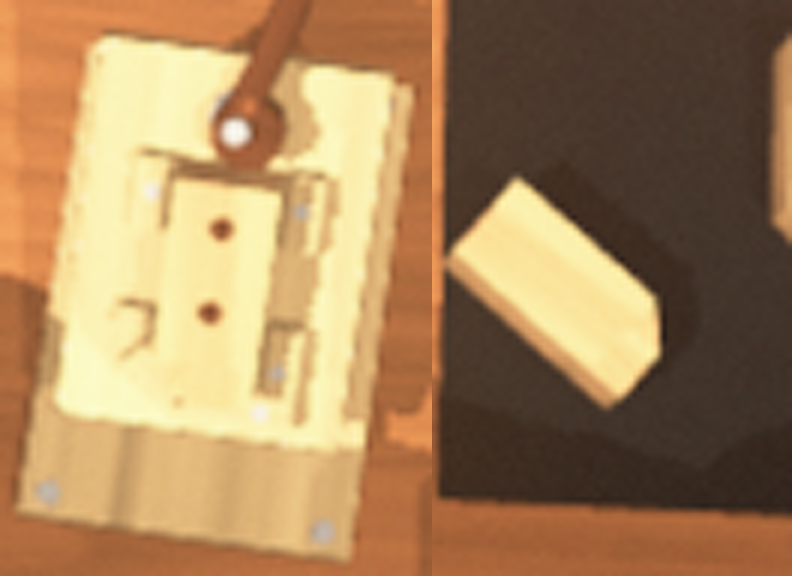

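View pics/crop2.png

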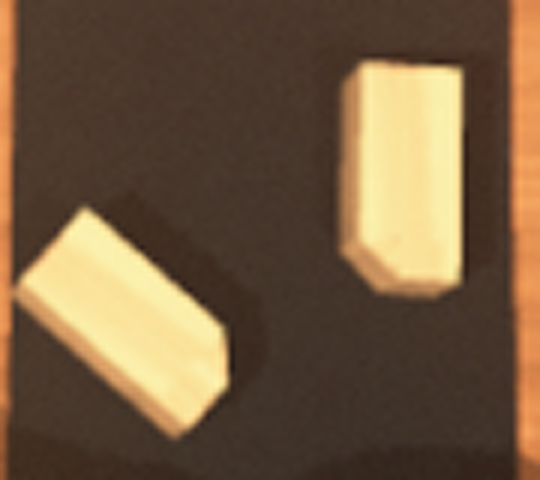

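Jig (297,220): the pocket's clipped corner is lower left in the picture, at -x, +y. There are three candidates for the blank:
- **(428,214), pale:** with its clipped end down-image, the clip is on the left (+y), which matches the pocket. This is the blank.
- **(381,238), pale:** turned the same way its clip would be on the right, so it is the twin.
- **(419,322), turquoise:** the look-alike.

Next I move over the jig for a wrist view.

>>> play_rows:
  moves:
    - {"translation": [-22, -27, 0], "yaw": 0}
    - {"translation": [-45, -54, 0], "yaw": 0}
    - {"translation": [-67, -81, 0], "yaw": 0}
    - {"translation": [-90, -108, 0], "yaw": 0}
    - {"translation": [-112, -135, 0], "yaw": 0}
  jaw: -1

```text
clock: 2.32
tcp_pos: [0.2716, 0.4786, 0.4047]
orientation: [0.154, 0.988, 0.0, 0.0]
force: [0.7, 0.4, 0.1]
width: 0.0926
gripper_force: 0.0
```

>>> play_rows:
  moves:
    - {"translation": [-22, -27, 0], "yaw": 0}
    - {"translation": [-45, -54, 0], "yaw": 0}
    - {"translation": [-67, -81, 0], "yaw": 0}
    - {"translation": [-90, -108, 0], "yaw": 0}
    - {"translation": [-112, -135, 0], "yaw": 0}

```text
clock: 2.73
tcp_pos: [0.3369, 0.3158, 0.4049]
orientation: [0.154, 0.988, 0.0, 0.0]
force: [0.7, -1.2, 0.1]
width: 0.093
gripper_force: 0.0
```

>>> play_rows:
  moves:
    - {"translation": [-22, -27, 0], "yaw": 0}
    - {"translation": [-45, -54, 0], "yaw": 0}
    - {"translation": [-67, -81, 0], "yaw": 0}
    - {"translation": [-90, -108, 0], "yaw": 0}
    - {"translation": [-112, -135, 0], "yaw": 0}

```text
clock: 3.15
tcp_pos: [0.4024, 0.153, 0.4051]
orientation: [0.154, 0.988, 0.0, 0.0]
force: [1.1, 1.2, -0.8]
width: 0.093
gripper_force: 0.0
```

>>> play_rows:
  moves:
    - {"translation": [-22, -27, 0], "yaw": -3}
    - {"translation": [-45, -54, 0], "yaw": -6}
    - {"translation": [-67, -81, 0], "yaw": -9}
    - {"translation": [-90, -108, 0], "yaw": -9}
    - {"translation": [-112, -135, 0], "yaw": -9}

```text
clock: 3.57
tcp_pos: [0.468, -0.0099, 0.405]
orientation: [0.076, 0.997, 0.0, 0.0]
force: [0.6, 1.1, -0.4]
width: 0.0932
gripper_force: 0.0
```

Run:
```python
from h import *
s=observe(); print(s['clock'],s['tcp_pos'].round(4) if hasattr(s['tcp_pos'],'round') else s['tcp_pos'],s['orientation'],np.round(s['qpos'],2))
c=shot('wrist','w1.png'); np.savez('w1.npz',**c); print(c['fx'],np.round(-np.array(c['R']).T@c['t'],3),np.round(c['R'],3))
for t in ('finished','cam_lever','nest'): print(t,search_frame('wrist',t)[:2])
```

```text
3.5667 [ 0.468  -0.0099  0.405 ] [7.62018392e-02 9.97092333e-01 1.73871258e-05 3.98204996e-04] [-0.08 -0.35  1.87  0.    1.62 -1.49]
367.19831783580446 [0.393 0.002 0.385] [[ 0.152  0.988  0.002]
 [ 0.95  -0.147  0.277]
 [ 0.273 -0.041 -0.961]]
finished [{'centre': [0.4947, -0.0031, 0.1347], 'conf': 0.97}, {'centre': [0.3464, 0.1611, 0.0115], 'conf': 0.54}]
cam_lever [{'centre': [0.5808, -0.0174, 0.1685], 'conf': 0.94}, {'centre': [0.5206, -0.0069, 0.1037], 'conf': 0.6}]
nest [{'centre': [0.5261, -0.0131, 0.1076], 'conf': 0.94}, {'centre': [0.579, -0.017, 0.1704], 'conf': 0.5}]
```

View pics/w1.png

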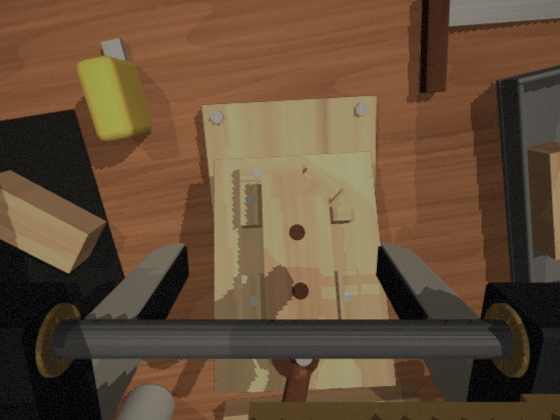

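```bash
cat > fit.py <<'E'
from h import *
from scipy.optimize import least_squares
T=dict(np.load('top0.npz')); W=dict(np.load('w1.npz'))
s,c3=.5,np.sqrt(.75)
def nest(p,X):
    X=np.asarray(X,float); h=X[:,0]*c3-X[:,2]*s; z=.1+X[:,0]*s+X[:,2]*c3
    return jig(p,np.c_[h,X[:,1],z])
def jig(p,X):
    c,n=np.cos(p[2]),np.sin(p[2]); return np.c_[p[0]+c*X[:,0]-n*X[:,1],p[1]+n*X[:,0]+c*X[:,1],X[:,2]]
def pts(p):
    a,b,h1,h2,k,d=p[3:9]
    return np.r_[jig(p,[[b,.085,.018],[b,-.085,.018]]),nest(p,[[a,.07,0],[a,-.07,0],[h1,d,.04],[h2,d,.04]])]
def res(p):
    P=pts(p); V=nest(p,[[p[3]+.192,.07,0],[p[3]+.192,-.07,0],[.0792,0,p[7]],[.055,.025+p[8],.04],[.055,-.025+p[8],.04]])
    t=[[263.3,257],[318.3,265.3],[269.2,240],[320.3,247],[294.8,224.2],[296.8,210.2]]
    v=[[275.8,178.3],[325.8,184.5],[299,193.8],[289.7,201.2],[307,203.7]]
    w=[[376,97],[203,105],[371,152],[215,162],[297,232],[300,291]]
    return np.r_[(proj(T,P)-t).ravel()*1.0,(proj(T,V)-v).ravel()*1.0,(proj(W,P)-w).ravel()*.7]
if __name__=='__main__':
    r=least_squares(res,[.52,-.01,-.15,-.09,-.12,-.02,.02,.03,0],loss='soft_l1'); print(r.x.round(4),np.degrees(r.x[2]),r.cost); print(res(r.x).reshape(-1,2).round(1).tolist())
    np.save('jig.npy',r.x[:3])
E
python3 fit.py
```

```text
Traceback (most recent call last):
  File "fit.py", line 20, in <module>
    r=least_squares(res,[.52,-.01,-.15,-.09,-.12,-.02,.02,.03,0],loss='soft_l1'); print(r.x.round(4),np.degrees(r.x[2]),r.cost); print(res(r.x).reshape(-1,2).round(1).tolist())
  File "fit.py", line 14, in res
    P=pts(p); V=nest(p,[[p[3]+.192,.07,0],[p[3]+.192,-.07,0],[.0792,0,p[7]],[.055,.025+p[8],.04],[.055,-.025+p[8],.04]])
  File "fit.py", line 12, in pts
    return np.r_[jig(p,[[b,.085,.018],[b,-.085,.018]]),nest(p,[[a,.07,0],[a,-.07,0],[h1,d,.04],[h2,d,.04]])]
                 ~~~^^^^^^^^^^^^^^^^^^^^^^^^^^^^^^^^^^
  File "fit.py", line 9, in jig
    c,n=np.cos(p[2]),np.sin(p[2]); return np.c_[p[0]+c*X[:,0]-n*X[:,1],p[1]+n*X[:,0]+c*X[:,1],X[:,2]]
                                                       ~^^^^^
TypeError: list indices must be integers or slices, not tuple
```

```bash
sed -i 's/^def jig(p,X):/def jig(p,X):\n    X=np.asarray(X,float)/' fit.py; python3 fit.py
```

```text
[ 5.120e-01 -3.700e-03 -1.051e-01 -8.080e-02 -1.165e-01 -5.200e-03
  3.700e-02  3.580e-02 -2.000e-04] -6.0202937273677035 16.478585838332496
[[-1.1, -1.8], [-0.5, -1.7], [-0.3, -1.3], [-4.7, -1.3], [-0.1, -1.7], [-0.1, -1.8], [0.9, -2.1], [-0.4, -1.3], [-0.3, -0.1], [-1.0, -0.1], [-0.6, -0.0], [0.6, -0.6], [-1.7, -0.0], [-0.4, -0.5], [-1.3, -2.2], [-0.4, -0.3], [-0.3, -0.3]]
```

```bash
cat > snap.py <<'E'
from fit import *
def snap(W,p0,it=4,rng=7,verbose=1):
    g=cv2.GaussianBlur(cv2.cvtColor(W['pixels'],cv2.COLOR_RGB2LAB).astype(np.float32),(0,0),1)
    def model(p):
        a,b=p[3],p[4]; L=lambda f,A,B:f(p,np.array(A)+(np.array(B)-A)*np.linspace(.05,.95,40)[:,None])
        return [L(jig,[b,.085,.018],[b,-.085,.018]),L(jig,[b,.085,.018],[b+.04,.085,.018]),L(jig,[b,-.085,.018],[b+.04,-.085,.018]),
          L(nest,[a,.07,0],[a,-.07,0]),L(nest,[a,.07,0],[a+.12,.07,0]),L(nest,[a,-.07,0],[a+.12,-.07,0])]
    p=np.array(p0,float)
    for k in range(it):
        O=[]
        for l,P in enumerate(model(p)):
            q=proj(W,P); d=q[-1]-q[0]; n=np.array([-d[1],d[0]])/np.hypot(*d); t=np.arange(-rng,rng+.1,.5)
            m=(q[:,None]+n*t[:,None]).astype(np.float32); v=cv2.remap(g,m[...,0],m[...,1],cv2.INTER_LINEAR)
            e=np.linalg.norm(np.gradient(v,axis=1),axis=2); i=e.argmax(1); ok=(e.max(1)>1.5)&(q[:,0]>3)&(q[:,0]<557)&(q[:,1]>3)&(q[:,1]<300)
            O.append((n,q+n*t[i][:,None],ok))
        f=lambda p:np.concatenate([((proj(W,P)-z)@n)*ok for P,(n,z,ok) in zip(model(p),O)])
        r=least_squares(f,p,loss='soft_l1',f_scale=.7); p=r.x; rng=max(3,rng-1)
    if verbose: print(p.round(4),'yaw',np.degrees(p[2]).round(2),'rms/line',[round(float(np.median(np.abs(x))),2) for x in np.split(f(p),6)],[int(o[2].sum()) for o in O])
    return p
if __name__=='__main__':
    p=snap(W,[.512,-.0037,-.105,-.0808,-.1165]); np.save('jigw.npy',p)
    p=snap(T,[.512,-.0037,-.105,-.0808,-.1165],rng=4)
E
python3 snap.py
```

```text
[ 0.5152 -0.004  -0.1034 -0.0838 -0.1204] yaw -5.92 rms/line [0.06, 0.53, 0.48, 0.01, 0.48, 0.36] [40, 40, 40, 23, 39, 40]
[ 0.1885  0.0335 -0.1309  0.26    0.205 ] yaw -7.5 rms/line [0.48, 0.47, 0.96, 0.5, 0.08, 1.06] [40, 40, 40, 40, 40, 40]
```

>>> play_rows:
  moves:
    - {"translation": [-10, 4, 15], "yaw": -1}
    - {"translation": [-20, 8, 30], "yaw": -2}
    - {"translation": [-31, 12, 45], "yaw": -2.8}
    - {"translation": [-31, 12, 60], "yaw": -2.8}
    - {"translation": [-31, 12, 70], "yaw": -2.8}

```text
clock: 4.18
tcp_pos: [0.5002, 0.0005, 0.3333]
orientation: [0.051, 0.999, 0.0, -0.001]
force: [1.4, -0.2, -0.8]
width: 0.0932
gripper_force: 0.0
```

Run:
```python
from h import *
s=observe(); print(s['clock'],np.round(s['tcp_pos'],4),s['orientation'])
c=shot('wrist','w2.png'); np.savez('w2.npz',**c)
```

```text
4.1833 [5.002e-01 5.000e-04 3.333e-01] [ 5.09891358e-02  9.98698996e-01  8.86639350e-05 -6.45265445e-04]
```

View pics/w2.png

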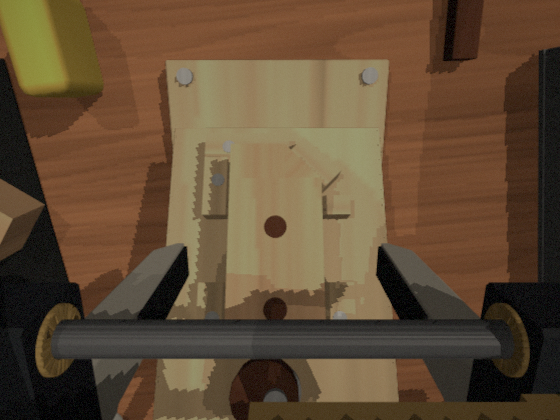

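Run:
```python
from snap import *
W2=dict(np.load('w2.npz'))
for x0 in (.51,.513,.516):
    # a,b offsets chosen so front edges agree
    p=snap(W2,[x0,-.004,-.1034,-.0838+(.5152-x0)*1.15,-.1204+.5152-x0])
# block end vs cam: hole centres predicted y
P=[[.515,-.004,-.1034],[.512,-.004,-.1034]]
for p in P: print(proj(W2,nest(p,[[-.0052,0,.04],[.037,0,.04],[-.055,-.025,.04],[-.055,-.01,.014],[.0792,0,.026]])).round(0).tolist())
```

```text
[ 0.5155 -0.004  -0.1029 -0.0842 -0.1204] yaw -5.9 rms/line [0.01, 1.01, 0.98, 0.01, 0.46, 0.01] [40, 40, 40, 23, 36, 33]
[ 0.5156 -0.0041 -0.1033 -0.0844 -0.1205] yaw -5.92 rms/line [0.01, 1.0, 1.0, 0.0, 0.44, 0.01] [40, 40, 40, 24, 36, 33]
[ 0.5156 -0.004  -0.103  -0.0842 -0.1205] yaw -5.9 rms/line [0.01, 1.01, 0.99, 0.0, 0.5, 0.05] [40, 40, 40, 23, 36, 33]
[[275.0, 231.0], [275.0, 315.0], [231.0, 143.0], [260.0, 160.0], [275.0, 400.0]]
[[275.0, 226.0], [274.0, 309.0], [230.0, 138.0], [260.0, 155.0], [274.0, 395.0]]
```

The wrist view shows the jig square to the gripper: the block's centre column is about 275 and the finger middle about 282, so the block is 3 mm to -y. I'll correct for that, descend and grip.

>>> play_rows:
  moves:
    - {"translation": [-3, -3, 10], "yaw": 0}
    - {"translation": [-3, -3, 20], "yaw": 0}
    - {"translation": [-3, -3, 30], "yaw": 0}
    - {"translation": [-3, -3, 40], "yaw": 0}
    - {"translation": [-3, -3, 40], "yaw": 0}

```text
clock: 4.65
tcp_pos: [0.5025, -0.0042, 0.2925]
orientation: [0.052, 0.999, -0.0, -0.001]
force: [-0.2, -0.1, 0.2]
width: 0.0928
gripper_force: 0.0
```

>>> play_rows:
  moves:
    - {"translation": [0, 0, 0], "yaw": 0}
    - {"translation": [0, 0, 0], "yaw": 0}
    - {"translation": [0, 0, 0], "yaw": 0}
    - {"translation": [0, 0, 0], "yaw": 0}
    - {"translation": [0, 0, 0], "yaw": 0}
  jaw: 1
  grip_force: 20

```text
clock: 5.07
tcp_pos: [0.503, -0.0042, 0.2951]
orientation: [0.052, 0.999, 0.0, 0.0]
force: [0.9, 0.2, -0.4]
width: 0.064
gripper_force: 0.0
```

>>> play_rows:
  moves:
    - {"translation": [0, 0, 0], "yaw": 0}
    - {"translation": [0, 0, 0], "yaw": 0}
    - {"translation": [0, 0, 0], "yaw": 0}

```text
clock: 5.32
tcp_pos: [0.503, -0.0041, 0.2949]
orientation: [0.052, 0.999, 0.0, 0.0]
force: [-0.7, -0.9, 1.4]
width: 0.0497
gripper_force: 20.0
```

>>> play_rows:
  moves:
    - {"translation": [3, 0, -5], "yaw": 0}
    - {"translation": [7, 0, -12], "yaw": 0}
    - {"translation": [12, 0, -21], "yaw": 0}
    - {"translation": [17, 0, -30], "yaw": 0}
    - {"translation": [22, 0, -38], "yaw": 0}
  grip_force: 30

```text
clock: 5.73
tcp_pos: [0.4805, -0.0018, 0.3341]
orientation: [0.052, 0.999, 0.0, 0.0]
force: [1.7, 0.1, -1.0]
width: 0.0497
gripper_force: 30.0
```

>>> play_rows:
  moves:
    - {"translation": [0, 0, -15], "yaw": 0}
    - {"translation": [0, 0, -30], "yaw": 0}
    - {"translation": [0, 0, -45], "yaw": 0}
    - {"translation": [0, 0, -60], "yaw": 0}
    - {"translation": [0, 0, -60], "yaw": 0}

```text
clock: 6.15
tcp_pos: [0.4807, -0.0018, 0.3964]
orientation: [0.052, 0.999, -0.0, 0.002]
force: [1.5, 0.5, -0.5]
width: 0.0498
gripper_force: 30.0
```

Run:
```python
from h import *
s=observe(); print(s['clock'],np.round(s['tcp_pos'],4),s['orientation'],s['force'],s['width'])
a=shot('wrist'); b=shot('top'); np.savez('w3.npz',**a)
I=np.hstack([cv2.resize(a['pixels'][:,100:460],(360,420)),cv2.resize(b['pixels'][165:265,135:235],(420,420),interpolation=cv2.INTER_CUBIC)])
cv2.imwrite('pics/c3.png',I[...,::-1])
print(search_frame('top','tray'),search_frame('top','old_part')); c=b; np.savez('top3.npz',**b)
```

```text
6.15 [ 0.4807 -0.0018  0.3964] [ 5.18856414e-02  9.98650851e-01 -8.32573053e-06  2.08759473e-03] [ 1.50461704  0.50066739 -0.46076522] 0.04978915434309111
[{'centre': [0.5123, 0.3564, 0.0074], 'conf': 0.76}, {'centre': [0.4648, 0.0178, 0.0744], 'conf': 0.41}, {'centre': [0.4474, -0.0017, 0.2172], 'conf': 0.31}] [{'centre': [0.5293, 0.2658, 0.0474], 'conf': 0.69}, {'centre': [0.4567, 0.0119, 0.0681], 'conf': 0.68}, {'centre': [0.3442, 0.2029, 0.0095], 'conf': 0.57}]
```

View pics/c3.png

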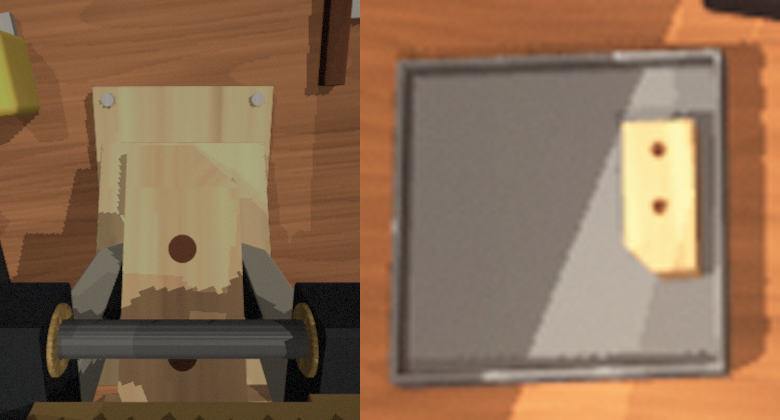

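Run:
```python
from h import *
T=dict(np.load('top0.npz'))
u=np.array([[397,60],[722,50],[727,373],[392,382]],float); u=(u-[360,0])/4.2+[135,165]
P=onplane(T,u,.035); print(P.round(3),P.mean(0))
o=np.array([[622,120],[693,118],[698,270],[628,245]],float);o=(o-[360,0])/4.2+[135,165]; print(onplane(T,o,.046).round(3))
```

```text
[[0.622 0.471 0.035]
 [0.641 0.233 0.035]
 [0.402 0.211 0.035]
 [0.384 0.45  0.035]] [0.51221785 0.34120125 0.035     ]
[[0.581 0.3   0.046]
 [0.585 0.248 0.046]
 [0.473 0.236 0.046]
 [0.489 0.288 0.046]]
```

>>> play_rows:
  moves:
    - {"translation": [3, 37, 0], "yaw": 0}
    - {"translation": [6, 75, 0], "yaw": 0}
    - {"translation": [10, 112, 0], "yaw": 0}
    - {"translation": [13, 150, 0], "yaw": 0}
    - {"translation": [16, 187, 0], "yaw": 0}

```text
clock: 6.77
tcp_pos: [0.484, 0.1876, 0.3918]
orientation: [0.052, 0.999, -0.0, -0.0]
force: [1.0, -0.0, -1.8]
width: 0.0502
gripper_force: 30.0
```

>>> play_rows:
  moves:
    - {"translation": [3, 37, 0], "yaw": -2}
    - {"translation": [6, 75, 0], "yaw": -4}
    - {"translation": [10, 112, 0], "yaw": -6}
    - {"translation": [13, 150, 0], "yaw": -9}
    - {"translation": [17, 188, 0], "yaw": -11}

```text
clock: 7.18
tcp_pos: [0.4867, 0.3765, 0.3915]
orientation: [-0.046, 0.999, -0.0, -0.001]
force: [0.8, -1.5, -0.2]
width: 0.0499
gripper_force: 30.0
```

>>> play_rows:
  moves:
    - {"translation": [0, 0, 30], "yaw": 0}
    - {"translation": [0, 0, 60], "yaw": 0}
    - {"translation": [0, 0, 90], "yaw": 0}
    - {"translation": [0, 0, 120], "yaw": 0}
    - {"translation": [0, 0, 145], "yaw": 0}

```text
clock: 7.6
tcp_pos: [0.4864, 0.3742, 0.2442]
orientation: [-0.044, 0.999, -0.001, -0.001]
force: [-0.8, -0.2, -1.1]
width: 0.05
gripper_force: 30.0
```

Run:
```python
from h import *
s=observe(); print(s['clock'],np.round(s['tcp_pos'],4),s['orientation'],s['force'],s['width'])
a=shot('scene'); b=shot('top')
I=np.hstack([cv2.resize(a['pixels'][150:300,340:490],(400,400)),cv2.resize(b['pixels'][165:265,135:235],(400,400),interpolation=cv2.INTER_CUBIC)])
cv2.imwrite('pics/c4.png',I[...,::-1])
```

```text
7.6 [0.4864 0.3742 0.2442] [-4.42034738e-02  9.99021428e-01 -8.24653663e-04 -1.24839772e-03] [-0.76767116 -0.16426241 -1.14425331] 0.0500013092789673
```

View pics/c4.png

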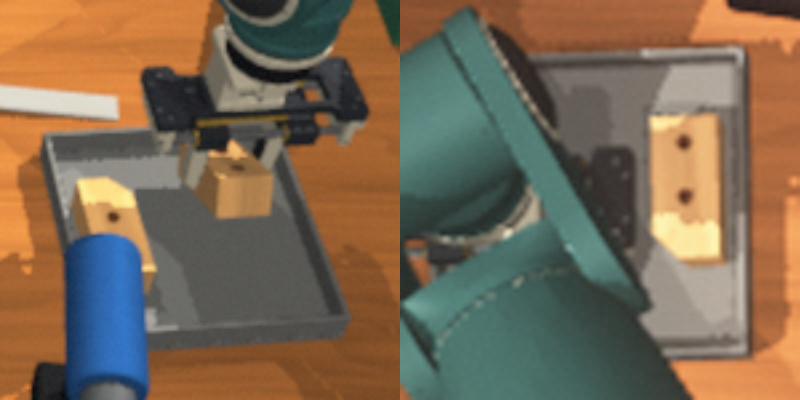

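The scene view shows the held block at (235,185) tilted over the free part of the tray, with the old part clear at (113,225). I'll touch the low edge down, then roll it flat with a light grip.

>>> play_rows:
  moves:
    - {"translation": [0, 0, 5], "yaw": 0}
    - {"translation": [0, 0, 10], "yaw": 0}
    - {"translation": [0, 0, 14], "yaw": 0}
    - {"translation": [0, 0, 16], "yaw": 0}

```text
clock: 8.03
tcp_pos: [0.4873, 0.3746, 0.2324]
orientation: [-0.044, 0.999, 0.0, 0.0]
force: [0.5, -0.1, -0.6]
width: 0.05
gripper_force: 30.0
```

>>> play_rows:
  moves:
    - {"translation": [0, 0, 2], "yaw": 0}
    - {"translation": [-4, 0, 6], "yaw": 0}
    - {"translation": [-8, 0, 10], "yaw": 0}
    - {"translation": [-12, 0, 14], "yaw": 0}
    - {"translation": [-16, 0, 18], "yaw": 0}
  grip_force: 5

```text
clock: 8.45
tcp_pos: [0.5036, 0.376, 0.2134]
orientation: [-0.044, 0.999, 0.0, 0.0]
force: [0.3, 0.6, 0.9]
width: 0.0499
gripper_force: 5.0
```

>>> play_rows:
  moves:
    - {"translation": [-3, 0, 3], "yaw": 0}
    - {"translation": [-5, 0, 6], "yaw": 0}
    - {"translation": [-6, 0, 8], "yaw": 0}
    - {"translation": [-6, 0, 9], "yaw": 0}
    - {"translation": [-6, 0, 9], "yaw": 0}

```text
clock: 8.87
tcp_pos: [0.509, 0.3764, 0.2045]
orientation: [-0.044, 0.999, -0.0, -0.0]
force: [-0.8, -0.4, -0.5]
width: 0.0497
gripper_force: 5.0
```

Run:
```python
from h import *
s=observe(); print(s['clock'],np.round(s['tcp_pos'],4),s['force'],s['width'])
a=shot('scene'); b=shot('wrist')
I=np.hstack([cv2.resize(a['pixels'][150:300,340:490],(400,400)),cv2.resize(b['pixels'],(400,300))[:, :].repeat(1,0) if 0 else cv2.copyMakeBorder(cv2.resize(b['pixels'],(400,300)),0,100,0,0,cv2.BORDER_CONSTANT)])
cv2.imwrite('pics/c5.png',I[...,::-1])
```

```text
8.8667 [0.509  0.3764 0.2045] [-0.83577323 -0.35036932 -0.53206515] 0.049709912175847304
```

View pics/c5.png

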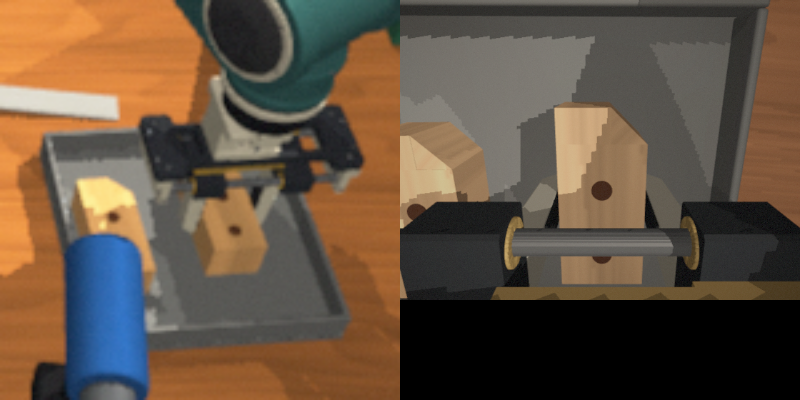

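The block is nearly flat in both views. I'll press a few mm more with the light grip to seat it.

>>> play_rows:
  moves:
    - {"translation": [-1, 0, 2], "yaw": 0}
    - {"translation": [-1, 0, 3], "yaw": 0}
    - {"translation": [-1, 0, 4], "yaw": 0}
    - {"translation": [-1, 0, 5], "yaw": 0}
    - {"translation": [-1, 0, 5], "yaw": 0}

```text
clock: 9.38
tcp_pos: [0.5103, 0.3766, 0.2004]
orientation: [-0.044, 0.999, 0.0, 0.001]
force: [1.7, -1.5, 4.4]
width: 0.0501
gripper_force: 5.0
```

>>> play_rows:
  moves:
    - {"translation": [0, 0, 1], "yaw": 0}
    - {"translation": [0, 0, 2], "yaw": 0}
    - {"translation": [0, 0, 3], "yaw": 0}
    - {"translation": [0, 0, 3], "yaw": 0}

```text
clock: 9.72
tcp_pos: [0.5103, 0.3766, 0.1975]
orientation: [-0.044, 0.999, 0.0, 0.001]
force: [1.2, -0.8, 5.3]
width: 0.0499
gripper_force: 5.0
```

Upward force of 4–5 N with the pads sliding means the block is flat on the tray floor. Now open, lift and measure the blank.

>>> play_rows:
  moves:
    - {"translation": [0, 0, 0], "yaw": 0}
    - {"translation": [0, 0, 0], "yaw": 0}
    - {"translation": [0, 0, 0], "yaw": 0}
    - {"translation": [0, 0, 0], "yaw": 0}
  jaw: -0.7

```text
clock: 10.05
tcp_pos: [0.51, 0.3765, 0.1965]
orientation: [-0.044, 0.999, -0.0, -0.0]
force: [0.5, -1.3, 0.7]
width: 0.0725
gripper_force: 0.0
```

>>> play_rows:
  moves:
    - {"translation": [0, 0, -20], "yaw": 0}
    - {"translation": [0, 0, -60], "yaw": 0}
    - {"translation": [0, 0, -100], "yaw": 0}
    - {"translation": [0, 0, -140], "yaw": 0}
    - {"translation": [0, 0, -180], "yaw": 0}

```text
clock: 10.47
tcp_pos: [0.5097, 0.3764, 0.3786]
orientation: [-0.044, 0.999, -0.0, -0.0]
force: [0.5, 0.1, 0.5]
width: 0.0793
gripper_force: 0.0
```

Run:
```python
from h import *
T=dict(np.load('top0.npz'))
u=np.array([[362,62],[463,68],[460,280]],float)/6+[360,185]
P=onplane(T,u,.043); print(P.round(4),'centre',((P[0]+P[2])/2).round(4),'yaw(from right edge)',np.degrees(np.arctan2(*(P[1]-P[2])[1::-1])))
s=observe(); print(s['clock'],np.round(s['tcp_pos'],4),s['orientation'])
b=shot('wrist')
cv2.imwrite('pics/w6.png',b['pixels'][...,::-1])
print(search_frame('wrist','finished'),search_frame('wrist','old_part'))
```

```text
[[ 0.6072 -0.3805  0.043 ]
 [ 0.6063 -0.4317  0.043 ]
 [ 0.4966 -0.4286  0.043 ]] centre [ 0.5519 -0.4045  0.043 ] yaw(from right edge) -1.6098847135373564
10.4667 [0.5097 0.3764 0.3786] [-4.40733007e-02  9.99028296e-01 -1.03988309e-05 -8.77143001e-05]
[{'centre': [0.5045, 0.3747, 0.0477], 'conf': 0.71}, {'centre': [0.4777, 0.3499, 0.0055], 'conf': 0.69}] [{'centre': [0.5257, 0.2722, 0.0452], 'conf': 0.74}]
```

View pics/w6.png

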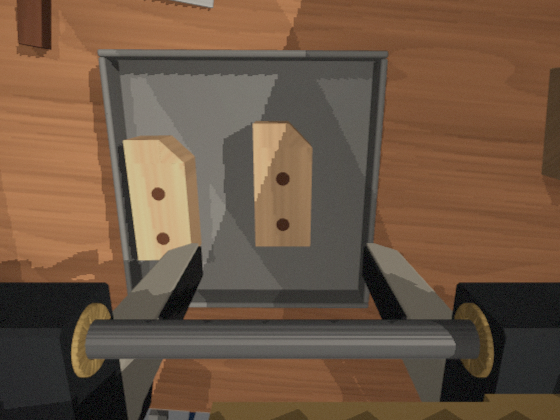

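All ten views are used, so the rest goes by numbers. The wrist picture shows the finished block flat at (282,185), parallel to the old part at (160,200). Moving to the blank.

>>> play_rows:
  moves:
    - {"translation": [1, -36, -8], "yaw": 0}
    - {"translation": [2, -72, -16], "yaw": 0}
    - {"translation": [4, -108, -24], "yaw": 0}
    - {"translation": [5, -144, -32], "yaw": 0}
    - {"translation": [6, -180, -40], "yaw": 0}
  jaw: -1

```text
clock: 11.03
tcp_pos: [0.5196, 0.1952, 0.4154]
orientation: [-0.044, 0.999, -0.0, -0.001]
force: [1.0, -0.4, -0.8]
width: 0.0929
gripper_force: 0.0
```

>>> play_rows:
  moves:
    - {"translation": [1, -40, 0], "yaw": 0}
    - {"translation": [2, -80, 0], "yaw": 0}
    - {"translation": [4, -120, 0], "yaw": 0}
    - {"translation": [5, -160, 0], "yaw": 0}
    - {"translation": [7, -200, 0], "yaw": 0}

```text
clock: 11.45
tcp_pos: [0.5302, -0.005, 0.4153]
orientation: [-0.044, 0.999, 0.0, -0.001]
force: [0.9, -0.3, -0.5]
width: 0.0928
gripper_force: 0.0
```

>>> play_rows:
  moves:
    - {"translation": [1, -40, 0], "yaw": 0}
    - {"translation": [2, -80, 0], "yaw": 0}
    - {"translation": [4, -120, 0], "yaw": 0}
    - {"translation": [5, -160, 0], "yaw": 0}
    - {"translation": [7, -200, 0], "yaw": 0}

```text
clock: 11.87
tcp_pos: [0.5409, -0.205, 0.4151]
orientation: [-0.044, 0.999, 0.0, -0.001]
force: [1.1, 0.8, -0.1]
width: 0.093
gripper_force: 0.0
```

>>> play_rows:
  moves:
    - {"translation": [1, -40, 10], "yaw": 2}
    - {"translation": [2, -80, 20], "yaw": 4}
    - {"translation": [4, -120, 30], "yaw": 6}
    - {"translation": [5, -160, 40], "yaw": 7}
    - {"translation": [7, -200, 50], "yaw": 7}

```text
clock: 12.28
tcp_pos: [0.5515, -0.4048, 0.3643]
orientation: [0.018, 1.0, 0.001, -0.001]
force: [1.0, 0.3, 0.7]
width: 0.0933
gripper_force: 0.0
```

```bash
cat > blk.py <<'E'
from h import *
from scipy.optimize import minimize
def outline(p):
    L=np.array([[-.055,-.025],[.055,-.025],[.055,.025],[-.035,.025],[-.055,.005]]); c,s=np.cos(p[2]),np.sin(p[2])
    return L@np.array([[c,s],[-s,c]])+p[:2]
def colour(c):
    lab=cv2.cvtColor(c['pixels'],cv2.COLOR_RGB2LAB); return lab
def mask_model(c,p,z0=.003,h=.04):
    o=outline(p); P=np.r_[np.c_[o,np.full(5,z0)],np.c_[o,np.full(5,z0+h)]]
    m=np.zeros((420,560),np.uint8); cv2.fillConvexPoly(m,cv2.convexHull((proj(c,P)*16).round().astype(np.int32)),1,shift=4); return m
if __name__=='__main__':
    s=observe(); print(s['clock'],np.round(s['tcp_pos'],4),s['orientation'])
    c=shot('wrist','w7.png'); np.savez('w7.npz',**c)
    print(search_frame('wrist','blank')[:3])
    hsv=cv2.cvtColor(c['pixels'],cv2.COLOR_RGB2HSV).astype(int)
    p0=[.552,-.4045,-.028]; m=mask_model(c,p0)
    uv=proj(c,np.c_[outline(p0),np.full(5,.043)]); print(uv.round(0).tolist())
    ring=cv2.dilate(m,np.ones((41,41)))-cv2.dilate(m,np.ones((21,21)))
    print('block',np.percentile(c['pixels'][cv2.erode(m,np.ones((21,21)))>0],[10,50,90],axis=0),'ring',np.percentile(c['pixels'][ring>0],[10,50,90],axis=0))
E
python3 blk.py
```

```text
12.2833 [ 0.5515 -0.4048  0.3643] [ 1.77562925e-02  9.99841818e-01  6.54586499e-04 -7.89949423e-04]
[{'centre': [0.5537, -0.4065, 0.0475], 'conf': 0.87}, {'centre': [0.4775, -0.2732, 0.0422], 'conf': 0.17}]
[[249.0, 127.0], [253.0, 253.0], [310.0, 253.0], [311.0, 151.0], [287.0, 127.0]]
block [[240. 208. 163.]
 [241. 213. 167.]
 [242. 225. 178.]] ring [[38. 38. 35.]
 [43. 43. 40.]
 [58. 58. 54.]]
```

```bash
cat > fitblk.py <<'E'
from blk import *
import blk
c=dict(np.load('w7.npz'))
px=c['pixels'].astype(int); M=((px[...,0]-px[...,2]>25)&(px[...,0]>80)).astype(np.uint8)
M=cv2.morphologyEx(M,cv2.MORPH_OPEN,np.ones((3,3)))
p0=[.552,-.4045,-.028]; n,l,st,ce=cv2.connectedComponentsWithStats(M); u=proj(c,[[.552,-.4045,.043]])[0].astype(int)
k=l[u[1],u[0]]; print('component',st[k]); M=(l==k).astype(np.float32); Mb=cv2.GaussianBlur(M,(0,0),1)
def cost(p,mir=False):
    o=outline(p)
    m=mask_model(c,p).astype(np.float32); return np.abs(cv2.GaussianBlur(m,(0,0),1)-Mb).sum()
def run():
    r=minimize(cost,p0,method='Nelder-Mead',options=dict(initial_simplex=[p0,[.556,-.4045,-.028],[.552,-.4,-.028],[.552,-.4045,.02]],xatol=1e-5,fatol=.1)); print(r.x.round(4),np.degrees(r.x[2]).round(2),'cost',r.fun,M.sum()); return r.x
run()
old=blk.outline
def mirror(p):
    L=np.array([[-.055,.025],[.055,.025],[.055,-.025],[-.035,-.025],[-.055,-.005]]); cc,s=np.cos(p[2]),np.sin(p[2]); return L@np.array([[cc,s],[-s,cc]])+p[:2]
blk.outline=mirror; print('mirror:'); run()
E
python3 fitblk.py
```

```text
component [ 251  129   63  130 7507]
[ 0.5568 -0.4034 -0.0182] -1.04 cost 46.424007415771484 7507.0
mirror:
[ 0.5571 -0.4035 -0.0089] -0.51 cost 696.3043823242188 7507.0
```

The silhouette fit puts the blank at (0.557,-0.403) with yaw -1.0°. Its hand is confirmed: cost 46 against 696 for the mirror shape. Going down to grip it.

>>> play_rows:
  moves:
    - {"translation": [-3, 1, 30], "yaw": -0.5}
    - {"translation": [-6, 1.5, 60], "yaw": -1}
    - {"translation": [-9, 1.5, 90], "yaw": -1}
    - {"translation": [-9, 1.5, 120], "yaw": -1}
    - {"translation": [-9, 1.5, 150], "yaw": -1}

```text
clock: 12.8
tcp_pos: [0.5607, -0.4007, 0.2141]
orientation: [0.008, 1.0, 0.001, -0.001]
force: [0.7, -0.0, -0.9]
width: 0.0927
gripper_force: 0.0
```

>>> play_rows:
  moves:
    - {"translation": [0, 0, 8], "yaw": 0}
    - {"translation": [0, 0, 14], "yaw": 0}
    - {"translation": [0, 0, 16], "yaw": 0}
    - {"translation": [0, 0, 16], "yaw": 0}

```text
clock: 13.13
tcp_pos: [0.5611, -0.4016, 0.2019]
orientation: [0.008, 1.0, -0.0, 0.0]
force: [-0.1, -0.0, -0.6]
width: 0.0929
gripper_force: 0.0
```

>>> play_rows:
  moves:
    - {"translation": [0, 0, 0], "yaw": 0}
    - {"translation": [0, 0, 0], "yaw": 0}
    - {"translation": [0, 0, 0], "yaw": 0}
    - {"translation": [0, 0, 0], "yaw": 0}
    - {"translation": [0, 0, 0], "yaw": 0}
  jaw: 1
  grip_force: 30

```text
clock: 13.55
tcp_pos: [0.5609, -0.4016, 0.2012]
orientation: [0.008, 1.0, -0.0, 0.0]
force: [0.3, -0.0, 0.3]
width: 0.0644
gripper_force: 0.0
```

>>> play_rows:
  moves:
    - {"translation": [0, 0, 0], "yaw": 0}
    - {"translation": [0, 0, 0], "yaw": 0}
    - {"translation": [0, 0, 0], "yaw": 0}
    - {"translation": [0, 0, 0], "yaw": 0}

```text
clock: 13.88
tcp_pos: [0.5609, -0.4017, 0.2009]
orientation: [0.008, 1.0, -0.0, 0.0]
force: [-0.0, -1.1, 1.6]
width: 0.05
gripper_force: 30.0
```

>>> play_rows:
  moves:
    - {"translation": [0, 0, -20], "yaw": 0}
    - {"translation": [0, 0, -55], "yaw": 0}
    - {"translation": [0, 0, -95], "yaw": 0}
    - {"translation": [0, 0, -130], "yaw": 0}
    - {"translation": [0, 0, -165], "yaw": 0}
  grip_force: 40

```text
clock: 14.3
tcp_pos: [0.5607, -0.4014, 0.3675]
orientation: [0.008, 1.0, 0.0, -0.0]
force: [0.4, -0.4, -1.9]
width: 0.0497
gripper_force: 40.0
```

>>> play_rows:
  moves:
    - {"translation": [14, 33, 0], "yaw": 0}
    - {"translation": [28, 67, 0], "yaw": 0}
    - {"translation": [42, 100, 0], "yaw": 0}
    - {"translation": [55, 133, 0], "yaw": 0}
    - {"translation": [69, 167, 0], "yaw": 0}

```text
clock: 14.72
tcp_pos: [0.4938, -0.2322, 0.3653]
orientation: [0.008, 1.0, 0.0, -0.0]
force: [0.2, -0.3, -1.1]
width: 0.0498
gripper_force: 40.0
```

>>> play_rows:
  moves:
    - {"translation": [14, 33, 0], "yaw": 1}
    - {"translation": [28, 67, 0], "yaw": 2}
    - {"translation": [42, 100, 0], "yaw": 3}
    - {"translation": [55, 133, 0], "yaw": 4}
    - {"translation": [69, 167, 0], "yaw": 5}

```text
clock: 15.13
tcp_pos: [0.4274, -0.0641, 0.3655]
orientation: [0.053, 0.999, 0.0, 0.0]
force: [0.9, -0.5, -1.3]
width: 0.0501
gripper_force: 40.0
```

```bash
cat > to.py <<'E'
import sys; from h import *
from scipy.spatial.transform import Rotation as R
def go(t,yaw=None,out=True):
    s=observe(); M=R.from_quat(s['orientation']).as_matrix(); d=M.T@(np.array(t)-s['tcp_pos'])*1000
    w=np.degrees(np.arctan2(-M[0,1],M[1,1])); print(round(s['clock'],2),'tcp',np.round(s['tcp_pos'],4),'yaw',w.round(2),'tool mm',d.round(1),'tool yaw',None if yaw is None else round(w-yaw,2),'F',np.round(s['force'],1),s['width'])
if __name__=='__main__': a=list(map(float,sys.argv[1:])); go(a[:3],a[3] if len(a)>3 else None)
E
python3 to.py .4027 -.0004 .2986 -5.92
```

```text
15.13 tcp [ 0.4274 -0.0641  0.3655] yaw -6.03 tool mm [31.2 60.8 67. ] tool yaw -0.11 F [ 0.9 -0.5 -1.3] 0.050080540004821886
```

>>> play_rows:
  moves:
    - {"translation": [6, 15, 5], "yaw": 0}
    - {"translation": [15, 30, 20], "yaw": 0}
    - {"translation": [24, 46, 40], "yaw": 0}
    - {"translation": [31, 61, 60], "yaw": 0}
    - {"translation": [31, 61, 67], "yaw": 0}

```text
clock: 15.55
tcp_pos: [0.4026, 0.0003, 0.2961]
orientation: [0.051, 0.999, 0.0, -0.001]
force: [-0.6, -0.3, -1.8]
width: 0.0498
gripper_force: 40.0
```

>>> play_rows:
  moves:
    - {"translation": [0, 0, 2], "yaw": 0}
    - {"translation": [0, 0, 4], "yaw": 0}
    - {"translation": [0, 0, 6], "yaw": 0}

```text
clock: 15.8
tcp_pos: [0.4043, -0.002, 0.2935]
orientation: [0.052, 0.999, -0.0, 0.0]
force: [0.1, -0.3, -1.3]
width: 0.0499
gripper_force: 40.0
```

```bash
python3 to.py .4027 -.0004 .2786 -5.92
```

```text
15.8 tcp [ 0.4043 -0.002   0.2935] yaw -5.98 tool mm [ 1.8  1.4 14.9] tool yaw -0.06 F [ 0.1 -0.3 -1.3] 0.04987311410669038
```

>>> play_rows:
  moves:
    - {"translation": [1, 1, 5], "yaw": 0}
    - {"translation": [2, 1, 10], "yaw": 0}
    - {"translation": [2, 1, 13], "yaw": 0}
    - {"translation": [2, 1, 13], "yaw": 0}
  grip_force: 20

```text
clock: 16.13
tcp_pos: [0.4019, -0.0005, 0.279]
orientation: [0.052, 0.999, -0.0, -0.0]
force: [0.6, 0.2, -1.6]
width: 0.0503
gripper_force: 20.0
```

>>> play_rows:
  moves:
    - {"translation": [0, 0, 1], "yaw": 0}
    - {"translation": [0, 0, 2], "yaw": 0}
    - {"translation": [0, 0, 2], "yaw": 0}

```text
clock: 16.38
tcp_pos: [0.4021, -0.0003, 0.278]
orientation: [0.052, 0.999, -0.0, 0.0]
force: [-1.0, -0.6, 0.9]
width: 0.0498
gripper_force: 20.0
```

>>> play_rows:
  moves:
    - {"translation": [0, 0, 1], "yaw": 0}
    - {"translation": [0, 0, 2], "yaw": 0}
    - {"translation": [0, 0, 2], "yaw": 0}

```text
clock: 16.63
tcp_pos: [0.402, -0.0003, 0.2761]
orientation: [0.052, 0.999, -0.0, -0.0]
force: [-5.5, -0.7, 5.4]
width: 0.0499
gripper_force: 20.0
```

>>> play_rows:
  moves:
    - {"translation": [0, 0, 1], "yaw": 0}
    - {"translation": [0, 0, 2], "yaw": 0}
    - {"translation": [0, 0, 2], "yaw": 0}

```text
clock: 16.88
tcp_pos: [0.4019, -0.0003, 0.274]
orientation: [0.052, 0.999, -0.0, -0.0]
force: [-6.3, 0.1, 5.7]
width: 0.0496
gripper_force: 20.0
```

>>> play_rows:
  moves:
    - {"translation": [3, 0, 3], "yaw": 0}
    - {"translation": [4.5, 0, 8], "yaw": 0}
    - {"translation": [6, 0, 12], "yaw": 0}
    - {"translation": [7, 0, 16], "yaw": 0}
    - {"translation": [8, 0, 20], "yaw": 0}
  grip_force: 6

```text
clock: 17.3
tcp_pos: [0.3939, 0.0006, 0.2532]
orientation: [0.052, 0.999, 0.0, -0.0]
force: [0.3, -0.5, 1.3]
width: 0.0504
gripper_force: 6.0
```

>>> play_rows:
  moves:
    - {"translation": [0.5, 0, 2], "yaw": 0}
    - {"translation": [1, 0, 4], "yaw": 0}
    - {"translation": [1, 0, 6], "yaw": 0}
    - {"translation": [1, 0, 6], "yaw": 0}

```text
clock: 17.63
tcp_pos: [0.393, 0.0007, 0.2474]
orientation: [0.052, 0.999, 0.0, -0.0]
force: [0.0, -0.2, -1.2]
width: 0.0499
gripper_force: 6.0
```

>>> play_rows:
  moves:
    - {"translation": [0, 0, 0], "yaw": 0}
    - {"translation": [0, 0, 0], "yaw": 0}
  grip_force: 40

```text
clock: 17.8
tcp_pos: [0.3931, 0.0007, 0.2478]
orientation: [0.052, 0.999, -0.0, -0.0]
force: [0.3, 0.3, -1.8]
width: 0.0497
gripper_force: 40.0
```

>>> play_rows:
  moves:
    - {"translation": [2, 0, -15], "yaw": 0}
    - {"translation": [2, 0, -35], "yaw": 0}
    - {"translation": [2, 0, -60], "yaw": 0}
    - {"translation": [2, 0, -90], "yaw": 0}
    - {"translation": [2, 0, -110], "yaw": 0}

```text
clock: 18.22
tcp_pos: [0.391, 0.0009, 0.3604]
orientation: [0.052, 0.999, -0.0, 0.001]
force: [0.4, 0.0, -0.1]
width: 0.0498
gripper_force: 40.0
```

```bash
cat > tilt.py <<'E'
from h import *
from scipy.spatial.transform import Rotation as R
s=observe(); M=R.from_quat(s['orientation']).as_matrix(); g=s['tcp_pos']+M@[0,0,.167]; yaw=np.arctan2(-M[0,1],M[1,1]); print(s['clock'],np.round(s['tcp_pos'],4),np.degrees(yaw))
c=shot('wrist'); np.savez('w8.npz',**c); sc=shot('scene'); np.savez('s8.npz',**sc)
L=np.array([[-.055,-.025],[.055,-.025],[.055,.025],[-.035,.025],[-.055,.005]])
def P(th,gx=.004,gz=.031,dy=0):
    X=np.r_[np.c_[L,np.zeros(5)],np.c_[L,np.full(5,.04)]]-[gx,dy,gz]
    return X@(R.from_euler('z',yaw)*R.from_euler('y',-th)).as_matrix().T+g
# top-face polygon edges of near end (-x) vs image gradient
for n,cc in(('wrist',c),('scene',sc)):
    gr=cv2.GaussianBlur(cv2.cvtColor(cc['pixels'],cv2.COLOR_RGB2LAB).astype(np.float32),(0,0),.8)
    G=np.sqrt(sum(cv2.Sobel(gr[...,k],cv2.CV_32F,1,0)**2+cv2.Sobel(gr[...,k],cv2.CV_32F,0,1)**2 for k in range(3))); G=np.minimum(G,80)
    out=[]
    for th in range(0,46,3):
        best=(-1,)
        for gx in np.arange(-.002,.0121,.002):
          for gz in (.025,.028,.031,.034):
            q=proj(cc,P(np.radians(th),gx,gz)); E=[(0,4),(4,9),(9,5),(5,0),(9,8),(4,3),(8,3)] if n=='wrist' else [(6,7),(1,2),(1,6),(2,7)]
            t=np.linspace(0.05,.95,40)[:,None]; m=np.concatenate([q[a]+(q[b]-q[a])*t for a,b in E]).astype(np.float32)
            v=cv2.remap(G,m[:,:1],m[:,1:],cv2.INTER_LINEAR).mean(); best=max(best,(round(float(v),1),round(gx,3),gz))
        out.append((th,)+best)
    print(n,out)
print(proj(c,P(np.radians(30))).round(0).tolist())
E
python3 tilt.py
```

```text
18.2167 [0.391  0.0009 0.3604] -5.946958679157661
wrist [(0, 33.2, np.float64(0.008), 0.025), (3, 42.5, np.float64(0.006), 0.034), (6, 55.8, np.float64(0.006), 0.025), (9, 36.6, np.float64(0.006), 0.031), (12, 32.1, np.float64(0.006), 0.034), (15, 30.4, np.float64(0.006), 0.034), (18, 30.8, np.float64(0.004), 0.025), (21, 30.7, np.float64(0.004), 0.025), (24, 29.5, np.float64(0.004), 0.025), (27, 31.0, np.float64(0.006), 0.028), (30, 29.4, np.float64(0.008), 0.031), (33, 31.1, np.float64(0.006), 0.025), (36, 28.2, np.float64(0.012), 0.034), (39, 28.4, np.float64(0.012), 0.031), (42, 26.9, np.float64(0.012), 0.028), (45, 22.1, np.float64(0.012), 0.025)]
scene [(0, 30.9, np.float64(0.012), 0.025), (3, 32.0, np.float64(0.012), 0.025), (6, 33.5, np.float64(0.012), 0.025), (9, 35.7, np.float64(0.012), 0.025), (12, 39.0, np.float64(0.012), 0.025), (15, 43.5, np.float64(0.012), 0.025), (18, 50.4, np.float64(0.012), 0.025), (21, 60.5, np.float64(0.012), 0.025), (24, 67.5, np.float64(0.012), 0.025), (27, 68.8, np.float64(0.006), 0.025), (30, 68.9, np.float64(0.008), 0.028), (33, 68.7, np.float64(0.012), 0.031), (36, 68.5, np.float64(0.0), 0.031), (39, 68.3, np.float64(0.004), 0.034), (42, 62.2, np.float64(-0.002), 0.034), (45, 60.2, np.float64(0.002), 0.034)]
[[236.0, 173.0], [230.0, 386.0], [332.0, 385.0], [326.0, 207.0], [290.0, 173.0], [226.0, 145.0], [216.0, 411.0], [345.0, 410.0], [337.0, 187.0], [291.0, 145.0]]
```

```bash
cat > tf.py <<'E'
from h import *
from scipy.spatial.transform import Rotation as R
from scipy.optimize import differential_evolution
L=np.array([[-.055,-.025],[.055,-.025],[.055,.025],[-.035,.025],[-.055,.005]])
def tiltfit(c,tcp,quat,b=None,seed=0):
    M=R.from_quat(quat).as_matrix(); g=np.array(tcp)+M@[0,0,.167]; yaw=np.arctan2(-M[0,1],M[1,1])
    gr=cv2.GaussianBlur(cv2.cvtColor(c['pixels'],cv2.COLOR_RGB2LAB).astype(np.float32),(0,0),1.2)
    G=np.minimum(np.sqrt(sum(cv2.Sobel(gr[...,k],cv2.CV_32F,1,0)**2+cv2.Sobel(gr[...,k],cv2.CV_32F,0,1)**2 for k in range(3))),60)
    E=[(0,4),(4,9),(9,5),(5,0),(9,8),(4,3),(8,3),(5,6),(8,7)]; t=np.linspace(.05,.95,40)[:,None]
    def f(v):
        th,gx,gz,dy,dw=v; X=np.r_[np.c_[L,np.zeros(5)],np.c_[L,np.full(5,.04)]]-[gx,dy,gz]
        q=proj(c,X@(R.from_euler('z',yaw+dw)*R.from_euler('y',-th)).as_matrix().T+g)
        m=np.concatenate([(q[a]+(q[b]-q[a])*t) for a,b in E]); k=m[:,1]<315; m=m.astype(np.float32)
        return -cv2.remap(G,m[:,:1],m[:,1:],cv2.INTER_LINEAR).ravel()[k].sum()/max(k.sum(),200)
    r=differential_evolution(f,b or [(-.2,.8),(-.012,.02),(.005,.045),(-.003,.003),(-.03,.03)],seed=seed,popsize=30,tol=1e-6)
    return np.degrees(r.x[0]).round(1),r.x[1:].round(4),r.fun
if __name__=='__main__':
    c=dict(np.load('w8.npz')); s=observe()
    for k in range(3): print(tiltfit(c,s['tcp_pos'],s['orientation'],seed=k))
    for lo,hi in((0.3,.8),(-.2,.3)): print(tiltfit(c,s['tcp_pos'],s['orientation'],[(lo,hi),(-.012,.02),(.005,.045),(-.003,.003),(-.03,.03)]))
E
python3 tf.py
```

```text
(np.float64(5.8), array([ 0.0068,  0.045 , -0.0027,  0.03  ]), np.float64(-53.82244370404412))
(np.float64(5.8), array([ 0.0068,  0.045 , -0.0027,  0.03  ]), np.float64(-53.81652688419118))
(np.float64(5.8), array([ 0.0068,  0.045 , -0.0027,  0.03  ]), np.float64(-53.814958639705885))
(np.float64(17.2), array([ 0.0059,  0.0304, -0.0008, -0.0161]), np.float64(-31.602633473376134))
(np.float64(5.8), array([ 0.0068,  0.045 , -0.0027,  0.03  ]), np.float64(-53.81964039522059))
```

```bash
sed -i 's/E=\[(0,4).*\]; t=/E=[(9,5),(9,8),(5,6),(8,7)]; t=/' tf.py
python3 - <<'E'
from tf import *
c=dict(np.load('w8.npz')); s=observe()
B=lambda lo,hi:[(np.radians(lo),np.radians(hi)),(.002,.008),(.028,.033),(-.002,.002),(-.02,.02)]
for lo in range(0,45,5): print(lo,*tiltfit(c,s['tcp_pos'],s['orientation'],B(lo,lo+5)))
px=c['pixels']; print([px[r,255].tolist() for r in range(90,200,6)])
E
```

```text
0 3.8 [ 0.0075  0.0325 -0.0009  0.02  ] -32.96467208862305
5 9.9 [ 0.0061  0.033  -0.0007 -0.0199] -33.400062561035156
10 15.0 [ 0.0061  0.0329 -0.0007 -0.0179] -34.600929260253906
15 20.0 [ 0.007   0.033  -0.0007 -0.0045] -35.519615173339844
20 24.6 [ 0.0077  0.0317 -0.0005 -0.0023] -35.920074462890625
25 25.6 [ 0.008   0.0317 -0.0007  0.0051] -35.92253112792969
30 30.7 [ 0.0079  0.0283 -0.0006  0.0057] -35.8724250793457
35 35.0 [ 0.008   0.028  -0.0002 -0.02  ] -31.940780639648438
40 40.0 [ 0.008  0.028 -0.002 -0.02 ] -16.630645751953125
[[139, 93, 60], [146, 100, 68], [150, 101, 68], [139, 93, 60], [146, 97, 62], [156, 109, 72], [148, 100, 66], [151, 103, 68], [169, 139, 100], [174, 148, 110], [171, 145, 105], [171, 144, 105], [172, 145, 106], [173, 147, 107], [173, 145, 105], [174, 153, 113], [173, 152, 110], [173, 152, 112], [172, 151, 109]]
```

Run:
```python
from tf import *
c3=dict(np.load('w3.npz')); c=dict(np.load('w8.npz')); s=observe()
q3=[5.18856414e-02,9.98650851e-01,-8.3e-06,2.08e-03]
for gz in (.028,.031,.034):
    print('fin',tiltfit(c3,[.4807,-.0018,.3964],q3,[(.5235,.5237),(-.015,.02),(gz-.0002,gz),(-.003,.003),(-.03,.03)]))
for th in (24,26,28,30,32):
  a=np.radians(th)
  print('blank',tiltfit(c,s['tcp_pos'],s['orientation'],[(a,a+1e-4),(-.015,.02),(.0308,.031),(-.003,.003),(-.03,.03)]))
```

```text
fin (np.float64(30.0), array([ 0.0026,  0.028 , -0.0003, -0.0106]), np.float64(-20.51062774658203))
fin (np.float64(30.0), array([ 0.0038,  0.0308, -0.0007, -0.0007]), np.float64(-20.926271438598633))
fin (np.float64(30.0), array([ 0.0051,  0.0338, -0.0006,  0.0045]), np.float64(-20.461095809936523))
blank (np.float64(24.0), array([ 0.0074,  0.031 , -0.0007,  0.0008]), np.float64(-35.49208068847656))
blank (np.float64(26.0), array([ 0.0079,  0.031 , -0.0004, -0.0073]), np.float64(-35.74220275878906))
blank (np.float64(28.0), array([ 0.0083,  0.031 , -0.0006, -0.0005]), np.float64(-35.92110824584961))
blank (np.float64(30.0), array([ 0.0089,  0.0308, -0.0008,  0.0109]), np.float64(-35.89092254638672))
blank (np.float64(32.0), array([ 0.0095,  0.0308, -0.0011,  0.0213]), np.float64(-35.90596008300781))
```

```bash
python3 to.py .4868 -.0017 .3604 -5.92
```

```text
18.32 tcp [0.3913 0.0008 0.3613] yaw -5.95 tool mm [-95.2   7.4   1.3] tool yaw -0.03 F [-0.5  0.2 -2.1] 0.04957590534192887
```

>>> play_rows:
  moves:
    - {"translation": [-20, 1.5, 0], "yaw": 0}
    - {"translation": [-45, 3.5, 0], "yaw": 0}
    - {"translation": [-70, 5.5, 0], "yaw": 0}
    - {"translation": [-90, 7.4, 0], "yaw": 0}
    - {"translation": [-95.2, 7.4, 0], "yaw": 0}

```text
clock: 18.73
tcp_pos: [0.4885, -0.0017, 0.356]
orientation: [0.052, 0.999, 0.0, -0.001]
force: [0.2, -0.2, -1.8]
width: 0.0501
gripper_force: 40.0
```

>>> play_rows:
  moves:
    - {"translation": [0, 0, 8], "yaw": 0}
    - {"translation": [0, 0, 16], "yaw": 0}
    - {"translation": [0, 0, 21], "yaw": 0}
    - {"translation": [0, 0, 21], "yaw": 0}

```text
clock: 19.07
tcp_pos: [0.4856, -0.0016, 0.335]
orientation: [0.052, 0.999, -0.0, -0.001]
force: [0.2, 0.1, -1.5]
width: 0.0498
gripper_force: 40.0
```

```bash
python3 to.py .4868 -.0017 .3376 -5.92
python3 - <<'E'
from tf import *
s=observe(); c=shot('wrist'); np.savez('w9.npz',**c)
for th in (26,28,30,32):
  a=np.radians(th); print('blank',tiltfit(c,s['tcp_pos'],s['orientation'],[(a,a+1e-4),(-.015,.02),(.0308,.031),(-.003,.003),(-.03,.03)]))
E
```

```text
19.07 tcp [ 0.4856 -0.0016  0.335 ] yaw -5.95 tool mm [-1.2  0.  -2.6] tool yaw -0.03 F [ 0.2  0.1 -1.5] 0.04982532513080944
blank (np.float64(26.0), array([ 0.0067,  0.031 , -0.0004, -0.0103]), np.float64(-21.687227249145508))
blank (np.float64(28.0), array([ 0.0072,  0.031 , -0.0008,  0.0013]), np.float64(-21.834688186645508))
blank (np.float64(30.0), array([ 0.0074,  0.0308, -0.0008, -0.0009]), np.float64(-21.823986053466797))
blank (np.float64(32.0), array([ 0.0084,  0.0308, -0.001 ,  0.0147]), np.float64(-21.705184936523438))
```

>>> play_rows:
  moves:
    - {"translation": [-5, 0, 6], "yaw": 0}
    - {"translation": [-9, 0, 12], "yaw": 0}
    - {"translation": [-13, 0, 19], "yaw": 0}
    - {"translation": [-15.7, 0, 22.5], "yaw": 0}
    - {"translation": [-15.7, 0, 22.5], "yaw": 0}

```text
clock: 19.53
tcp_pos: [0.5024, -0.0033, 0.3132]
orientation: [0.052, 0.999, 0.0, -0.001]
force: [-6.7, 1.3, 0.6]
width: 0.0496
gripper_force: 40.0
```

>>> play_rows:
  moves:
    - {"translation": [-1, 0, 1.7], "yaw": 0}
    - {"translation": [-2, 0, 3.5], "yaw": 0}
    - {"translation": [-2, 0, 3.5], "yaw": 0}

```text
clock: 19.78
tcp_pos: [0.5042, -0.0034, 0.3104]
orientation: [0.052, 0.999, 0.0, -0.001]
force: [-10.3, 1.5, 7.1]
width: 0.0498
gripper_force: 40.0
```

>>> play_rows:
  moves:
    - {"translation": [-1, 0, 1.7], "yaw": 0}
    - {"translation": [-2, 0, 3.5], "yaw": 0}
    - {"translation": [-2, 0, 3.5], "yaw": 0}
  grip_force: 15

```text
clock: 20.03
tcp_pos: [0.5063, -0.0037, 0.3071]
orientation: [0.052, 0.999, 0.0, -0.001]
force: [-7.2, 1.5, 5.4]
width: 0.05
gripper_force: 15.0
```

```bash
python3 to.py .5092 -.0040 .2986 -5.92
```

```text
20.03 tcp [ 0.5063 -0.0037  0.3071] yaw -5.95 tool mm [-2.9 -0.   8.5] tool yaw -0.03 F [-7.2  1.5  5.4] 0.049984090406136876
```

>>> play_rows:
  moves:
    - {"translation": [2, 0, -3.5], "yaw": 0}
    - {"translation": [4, 0, -7], "yaw": 0}
    - {"translation": [7, 0, -12], "yaw": 0}
    - {"translation": [9, 0, -15.6], "yaw": 0}
    - {"translation": [9, 0, -15.6], "yaw": 0}
  grip_force: 30

```text
clock: 20.45
tcp_pos: [0.497, -0.0027, 0.3239]
orientation: [0.052, 0.999, 0.0, 0.001]
force: [-0.3, -0.1, -1.6]
width: 0.0497
gripper_force: 30.0
```

```bash
python3 to.py .5092 -.0040 .2986 -5.92
python3 - <<'E'
from tf import *
s=observe(); c=shot('wrist'); np.savez('w10.npz',**c); sc=shot('scene'); np.savez('s10.npz',**sc)
for th in (22,25,28,31):
  a=np.radians(th); print('blank',tiltfit(c,s['tcp_pos'],s['orientation'],[(a,a+1e-4),(-.015,.02),(.0308,.031),(-.003,.003),(-.03,.03)]))
# scene: fit +x end face / top edges
M=R.from_quat(s['orientation']).as_matrix(); g=s['tcp_pos']+M@[0,0,.167]; yaw=np.arctan2(-M[0,1],M[1,1])
gr=cv2.GaussianBlur(cv2.cvtColor(sc['pixels'],cv2.COLOR_RGB2LAB).astype(np.float32),(0,0),.7)
G=np.minimum(np.sqrt(sum(cv2.Sobel(gr[...,k],cv2.CV_32F,1,0)**2+cv2.Sobel(gr[...,k],cv2.CV_32F,0,1)**2 for k in range(3))),80)
for th in range(16,40,3):
    best=(-1,)
    for gx in np.arange(-.004,.0121,.001):
      for gz in (.029,.031,.033):
        X=np.array([[.055,.025,.04],[.055,-.025,.04],[.055,-.025,.012],[.055,.025,.012],[.02,.025,.04],[.02,-.025,.04]])-[gx,0,gz]
        q=proj(sc,X@(R.from_euler('z',yaw)*R.from_euler('y',-np.radians(th))).as_matrix().T+g); t=np.linspace(.05,.95,30)[:,None]
        m=np.concatenate([q[a]+(q[b]-q[a])*t for a,b in((0,1),(1,2),(0,3),(0,4),(1,5))]).astype(np.float32)
        best=max(best,(float(cv2.remap(G,m[:,:1],m[:,1:],cv2.INTER_LINEAR).mean()),round(gx,4),gz))
    print(th,best)
E
```

```text
20.45 tcp [ 0.497  -0.0027  0.3239] yaw -5.95 tool mm [-12.2   0.   25.3] tool yaw -0.03 F [-0.3 -0.1 -1.6] 0.049674761376680275
blank (np.float64(22.0), array([ 0.0062,  0.0308, -0.0019,  0.0095]), np.float64(-19.801523208618164))
blank (np.float64(25.0), array([ 0.0069,  0.0308, -0.0016,  0.0141]), np.float64(-20.16037368774414))
blank (np.float64(28.0), array([ 0.0073,  0.0308, -0.0002, -0.03  ]), np.float64(-20.5278263092041))
blank (np.float64(31.0), array([ 0.0087,  0.0308, -0.0015,  0.0192]), np.float64(-20.963769912719727))
16 (62.78561019897461, np.float64(-0.004), 0.033)
19 (58.9392204284668, np.float64(0.012), 0.029)
22 (60.31074142456055, np.float64(0.012), 0.029)
25 (61.58053207397461, np.float64(0.012), 0.029)
28 (63.29228591918945, np.float64(0.012), 0.029)
31 (65.17134857177734, np.float64(0.012), 0.029)
34 (66.75373077392578, np.float64(0.01), 0.029)
37 (67.9446792602539, np.float64(0.008), 0.029)
```

```bash
cat > ft.py <<'E'
from h import *
s=observe(); c,n=np.cos(np.radians(-5.92)),np.sin(np.radians(-5.92)); Rz=np.array([[c,n,0],[-n,c,0],[0,0,1]])
p=Rz@(s['tcp_pos']-np.array([.5092,-.0040,.2986]))*1e3
f=lambda v:(v[0]*.866+v[2]*.5,v[1],-v[0]*.5+v[2]*.866)
print(round(s['clock'],2),'rel nest xyz',np.round(f(p),1),'F nest',np.round(f(Rz@s['force']),1),'F jig',np.round(Rz@s['force'],1),'T jig',np.round(Rz@s['torque'],3))
E
python3 ft.py
```

```text
20.55 rel nest xyz [ 1.7 -0.  27.3] F nest [-1.6  0.  -1.1] F jig [-0.9  0.  -1.8] T jig [-0.018 -0.008  0.073]
```

>>> play_rows:
  moves:
    - {"translation": [-2, 0, 3.5], "yaw": 0}
    - {"translation": [-4, 0, 7], "yaw": 0}
    - {"translation": [-5, 0, 8.7], "yaw": 0}
    - {"translation": [-5, 0, 8.7], "yaw": 0}

```text
clock: 20.88
tcp_pos: [0.5023, -0.0033, 0.3132]
orientation: [0.052, 0.999, 0.0, -0.001]
force: [-1.0, -0.4, -0.9]
width: 0.0494
gripper_force: 30.0
```

```bash
python3 ft.py
```

```text
20.88 rel nest xyz [ 1.3 -0.  16.1] F nest [-1.3 -0.5 -0.3] F jig [-0.9 -0.5 -0.9] T jig [ 0.02  -0.021  0.05 ]
```

>>> play_rows:
  moves:
    - {"translation": [-1, 0, 1.7], "yaw": 0}
    - {"translation": [-1, 0, 1.7], "yaw": 0}

```text
clock: 21.05
tcp_pos: [0.5033, -0.0034, 0.3121]
orientation: [0.052, 0.999, -0.0, -0.0]
force: [-1.3, 0.4, -0.9]
width: 0.0499
gripper_force: 30.0
```

```bash
python3 ft.py
```

```text
21.05 rel nest xyz [ 1.6 -0.  14.7] F nest [-1.6  0.3 -0.2] F jig [-1.3  0.3 -0.9] T jig [ 0.027 -0.054  0.053]
```

>>> play_rows:
  moves:
    - {"translation": [-1, 0, 1.7], "yaw": 0}
    - {"translation": [-1, 0, 1.7], "yaw": 0}

```text
clock: 21.22
tcp_pos: [0.5042, -0.0035, 0.3105]
orientation: [0.052, 0.999, -0.0, -0.0]
force: [0.1, 0.4, -2.4]
width: 0.0499
gripper_force: 30.0
```

```bash
python3 ft.py
```

```text
21.22 rel nest xyz [ 1.6 -0.  12.8] F nest [-1.2  0.4 -2.1] F jig [ 0.   0.4 -2.4] T jig [ 0.034  0.007 -0.019]
```

>>> play_rows:
  moves:
    - {"translation": [-1, 0, 1.7], "yaw": 0}
    - {"translation": [-2, 0, 3.4], "yaw": 0}
    - {"translation": [-2, 0, 3.4], "yaw": 0}

```text
clock: 21.47
tcp_pos: [0.5063, -0.0037, 0.3075]
orientation: [0.052, 0.999, -0.0, 0.0]
force: [-2.7, 0.6, 1.0]
width: 0.05
gripper_force: 30.0
```

```bash
python3 ft.py
```

```text
21.47 rel nest xyz [ 1.9 -0.   9.1] F nest [-1.9  0.3  2.2] F jig [-2.7  0.3  1. ] T jig [ 0.008  0.162 -0.078]
```

>>> play_rows:
  moves:
    - {"translation": [-0.5, 0, 0.9], "yaw": 0}
    - {"translation": [-1, 0, 1.7], "yaw": 0}
    - {"translation": [-1, 0, 1.7], "yaw": 0}
  grip_force: 15

```text
clock: 21.72
tcp_pos: [0.507, -0.0038, 0.3068]
orientation: [0.052, 0.999, -0.0, -0.0]
force: [-11.5, 0.5, 15.4]
width: 0.0498
gripper_force: 15.0
```

```bash
python3 ft.py
```

```text
21.72 rel nest xyz [ 2.2 -0.   8.2] F nest [-2.3 -0.6 19.1] F jig [-11.5  -0.6  15.4] T jig [-0.12   1.792 -0.02 ]
```

>>> play_rows:
  moves:
    - {"translation": [-0.5, 0, 0.9], "yaw": 0}
    - {"translation": [-1, 0, 1.7], "yaw": 0}
    - {"translation": [-1, 0, 1.7], "yaw": 0}

```text
clock: 21.97
tcp_pos: [0.5082, -0.0039, 0.3057]
orientation: [0.052, 0.999, -0.0, 0.001]
force: [-10.0, 1.2, 18.0]
width: 0.0502
gripper_force: 15.0
```

```bash
python3 ft.py
```

```text
21.97 rel nest xyz [2.7 0.  6.7] F nest [ 0.3  0.2 20.6] F jig [-10.    0.2  18. ] T jig [-0.16   1.52  -0.026]
```

```bash
cat > nf.py <<'E'
from tf import *
from fit import nest
J=[.5155,-.004,-.1033]
def nfit(c,b,E=((9,5),(9,8),(5,6),(8,7)),seed=0,maxrow=312,lim=60,occ=None):
    gr=cv2.GaussianBlur(cv2.cvtColor(c['pixels'],cv2.COLOR_RGB2LAB).astype(np.float32),(0,0),1.)
    gx=[cv2.Sobel(gr,cv2.CV_32F,1,0),cv2.Sobel(gr,cv2.CV_32F,0,1)]
    t=np.linspace(.03,.97,60)[:,None]
    def f(v):
        bx,by,bz,yw,th,rl=v; X=np.r_[np.c_[L,np.zeros(5)],np.c_[L,np.full(5,.04)]]
        X=X@R.from_euler('xyz',[rl,-th,yw]).as_matrix().T+[bx,by,bz]; q=proj(c,nest(J,X)); tot=0;k=0
        for a,b_ in E:
            d=q[b_]-q[a]; n=np.array([-d[1],d[0]])/np.hypot(*d); m=(q[a]+d*t); m=m[m[:,1]<maxrow].astype(np.float32)
            if len(m)<3: continue
            g=cv2.remap(gx[0],m[:,:1],m[:,1:],cv2.INTER_LINEAR).reshape(-1,3)*n[0]+cv2.remap(gx[1],m[:,:1],m[:,1:],cv2.INTER_LINEAR).reshape(-1,3)*n[1]
            tot+=np.minimum(np.linalg.norm(g,axis=1),lim).mean(); k+=1
        return -tot/max(k,1)
    r=differential_evolution(f,b,seed=seed,popsize=25,tol=1e-7,maxiter=300); v=r.x.copy(); v[:3]*=1e3; v[3:]=np.degrees(v[3:]); return v.round(1),round(r.fun,1)
eps=1e-5
if __name__=='__main__':
    W2=dict(np.load('w2.npz')); s=observe(); c=shot('wrist'); np.savez('w11.npz',**c); sc=shot('scene'); np.savez('s11.npz',**sc)
    Z=[(-eps,eps)]
    print('finished home',nfit(W2,[(-.01,.01),(-.005,.005),(-.005,.02)]+[(-.03,.03)]+Z+Z))
    for bz in (-.005,0,.005,.01,.015,.02): print('now bz',bz,nfit(c,[(-.02,.02),(-.008,.008),(bz,bz+.005),(-.04,.04)]+Z+Z))
    print('now, free tilt',nfit(c,[(-.02,.02),(-.008,.008),(-.003,.02),(-.04,.04),(-.2,.2)]+Z))
E
python3 nf.py
```

```text
finished home (array([-0.9, -0.2, -0.6,  0.4, -0. ,  0. ]), np.float64(-33.8))
now bz -0.005 (array([ 0.2, -1.6, -0. , -2.3,  0. ,  0. ]), np.float64(-24.1))
now bz 0 (array([ 2.1,  1. ,  5. ,  1.6, -0. ,  0. ]), np.float64(-26.9))
now bz 0.005 (array([ 4.9, -0. , 10. , -1.6, -0. ,  0. ]), np.float64(-30.0))
now bz 0.01 (array([ 7. ,  0.4, 14.4, -1.2,  0. ,  0. ]), np.float64(-31.3))
now bz 0.015 (array([ 7.3,  0.3, 15.1, -1.4,  0. , -0. ]), np.float64(-31.1))
now bz 0.02 (array([ 9.9,  0.7, 20.2, -2.3, -0. , -0. ]), np.float64(-28.0))
now, free tilt (array([ 7. , -0.1, 11.9, -0.2,  9.8, -0. ]), np.float64(-36.1))
```

The numeric fit, checked on the home finished block to within 1 mm, says the blank is over-tilted by about 10° and sits at nest x = +7, with its upper edge on the cam. I'll back off, shift 6 mm down the slope and re-measure.

>>> play_rows:
  moves:
    - {"translation": [1.5, 0, -2.6], "yaw": 0}
    - {"translation": [3, 0, -5], "yaw": 0}
    - {"translation": [6, 0, -3], "yaw": 0}
    - {"translation": [7, 0, -1], "yaw": 0}
    - {"translation": [7, 0, -1], "yaw": 0}
  grip_force: 30

```text
clock: 22.48
tcp_pos: [0.5008, -0.0031, 0.3041]
orientation: [0.052, 0.999, -0.0, -0.0]
force: [0.6, -0.2, -2.4]
width: 0.0498
gripper_force: 30.0
```

```bash
python3 ft.py
cat > now.py <<'E'
from nf import *
from scipy.spatial.transform import Rotation as R
s=observe(); c=shot('wrist'); np.savez('wn.npz',**c)
M=R.from_quat(s['orientation']).as_matrix(); g=s['tcp_pos']+M@[0,0,.167]-[J[0],J[1],.1]; cc,n=np.cos(J[2]),np.sin(J[2]); h=cc*g[0]+n*g[1]; y=-n*g[0]+cc*g[1]
gn=np.array([h*.866+g[2]*.5,y,-h*.5+g[2]*.866])*1e3; print('grip nest',gn.round(1))
Z=[(-eps,eps)]
for tb in ((-.05,.3),(-.05,.08)):
    v,sc=nfit(c,[(-.015,.015),(-.005,.005),(-.003,.03),(-.03,.03),tb]+Z); th=np.radians(v[4]); d=gn-v[:3]
    print('blank nest x y z yaw tilt',v,sc,'gx gz',np.round([d[0]*np.cos(th)+d[2]*np.sin(th),-d[0]*np.sin(th)+d[2]*np.cos(th)],1))
E
python3 now.py
```

```text
22.48 rel nest xyz [-4.6  0.   9. ] F nest [-0.7 -0.1 -2.4] F jig [ 0.6 -0.1 -2.4] T jig [-0.036 -0.001 -0.028]
grip nest [ 5.7 -0.7 39.6]
blank nest x y z yaw tilt [ 0.1  0.2 15.  -0.1 12.5  0. ] -41.7 gx gz [10.8 22.8]
blank nest x y z yaw tilt [-0.2  0.2 15.4 -0.9  4.6  0. ] -38.8 gx gz [ 7.8 23.6]
```

>>> play_rows:
  moves:
    - {"translation": [-1.6, 0, 2.7], "yaw": 0}
    - {"translation": [-4, 0, 4.1], "yaw": 0}
    - {"translation": [-6.3, 0, 5.5], "yaw": 0}
    - {"translation": [-8.3, 0, 6.9], "yaw": 0}
    - {"translation": [-10.3, 0, 8.3], "yaw": 0}
  grip_force: 8

```text
clock: 22.95
tcp_pos: [0.5118, -0.0043, 0.2966]
orientation: [0.052, 0.999, 0.0, 0.0]
force: [0.2, 0.7, 2.1]
width: 0.0499
gripper_force: 8.0
```

```bash
python3 ft.py; python3 now.py
```

```text
22.95 rel nest xyz [ 1.2 -0.  -3. ] F nest [1.2 0.8 1.7] F jig [0.2 0.8 2.1] T jig [ 0.021  0.188 -0.023]
grip nest [11.6 -0.7 27.5]
blank nest x y z yaw tilt [ 2.  -0.   5.7 -0.2  5.2  0. ] -36.3 gx gz [11.5 20.8]
blank nest x y z yaw tilt [ 1.6  0.1  5.  -0.1  4.6  0. ] -36.3 gx gz [11.8 21.6]
```

>>> play_rows:
  moves:
    - {"translation": [-1.5, 0, 1.3], "yaw": 0}
    - {"translation": [-3, 0, 2.7], "yaw": 0}
    - {"translation": [-5, 0, 4.5], "yaw": 0}
    - {"translation": [-5, 0, 4.7], "yaw": 0}
    - {"translation": [-5, 0, 4.7], "yaw": 0}

```text
clock: 23.42
tcp_pos: [0.5161, -0.0047, 0.2921]
orientation: [0.052, 0.999, 0.0, -0.001]
force: [-11.3, -0.1, 9.6]
width: 0.0501
gripper_force: 15.1
```

```bash
python3 ft.py; python3 now.py
```

```text
23.42 rel nest xyz [ 2.8  0.  -9.1] F nest [-4.9 -1.3 14. ] F jig [-11.3  -1.3   9.6] T jig [0.097 1.755 0.233]
grip nest [12.9 -0.6 21.6]
blank nest x y z yaw tilt [ 1.6 -0.1  2.3 -0.2  1.1  0. ] -34.3 gx gz [11.7 19. ]
blank nest x y z yaw tilt [ 0.4  0.3  0.6  0.3 -0.1  0. ] -34.3 gx gz [12.5 21. ]
```

>>> play_rows:
  moves:
    - {"translation": [0.5, 0, -0.5], "yaw": 0}
    - {"translation": [0.5, 0, -0.5], "yaw": 0}
    - {"translation": [0.5, 0, -0.5], "yaw": 0}
    - {"translation": [0.5, 0, -0.5], "yaw": 0}
    - {"translation": [0.5, 0, -0.5], "yaw": 0}
  jaw: -0.8

```text
clock: 23.88
tcp_pos: [0.5157, -0.0049, 0.2921]
orientation: [0.052, 0.999, -0.0, -0.001]
force: [-4.3, -1.4, 0.9]
width: 0.0786
gripper_force: 2.3
```

>>> play_rows:
  moves:
    - {"translation": [0, 0, -10], "yaw": 0}
    - {"translation": [0, 0, -25], "yaw": 0}
    - {"translation": [0, 0, -40], "yaw": 0}
    - {"translation": [0, 0, -50], "yaw": 0}
    - {"translation": [0, 0, -50], "yaw": 0}

```text
clock: 24.3
tcp_pos: [0.5162, -0.0047, 0.3451]
orientation: [0.052, 0.999, 0.0, 0.002]
force: [0.6, 0.1, 0.4]
width: 0.0837
gripper_force: 0.0
```

```bash
python3 ft.py; python3 now.py
python3 - <<'E'
from h import *
c=dict(np.load('wn.npz')); capture('scene'); 
print(search_frame('scene','cam_grip')[:2],search_frame('wrist','cam_grip')[:2],search_frame('wrist','cam_lever')[:2])
E
```

```text
24.3 rel nest xyz [29.4  0.1 36.8] F nest [0.7 0.2 0.1] F jig [0.6 0.2 0.4] T jig [-0.013 -0.01  -0.053]
grip nest [40.3 -0.5 67. ]
blank nest x y z yaw tilt [-0.5  0.  -0.5  0.1  1.6 -0. ] -32.5 gx gz [42.6 66.3]
blank nest x y z yaw tilt [-0.4 -0.  -0.4  0.   1.5  0. ] -32.5 gx gz [42.4 66.3]
[{'centre': [0.5997, -0.0252, 0.1742], 'conf': 0.61}] [{'centre': [0.5755, -0.0162, 0.1672], 'conf': 0.77}, {'centre': [0.5257, -0.0102, 0.1091], 'conf': 0.4}] [{'centre': [0.5761, -0.0136, 0.1691], 'conf': 0.91}, {'centre': [0.5149, 0.22, 0.0119], 'conf': 0.43}]
```

The blank is home: nest (-0.5, 0, -0.5) against (-0.9, -0.2, -0.6) for the finished block by the same fit. Now the path for the lever.

```bash
cat > lev.py <<'E'
from h import *
J=np.array([.5155,-.004,-.1033]); c,n=np.cos(J[2]),np.sin(J[2])
s=observe(); p=s['tcp_pos']-[J[0],J[1],0]; cur=np.array([c*p[0]+n*p[1],-n*p[0]+c*p[1],p[2]])*1e3
def tcp(x,y,z=8.): return np.array([x*.866-z*.5,y,100+x*.5+z*.866+186.1])
def tool(d): return np.round([-d[0],d[1],-d[2]],1).tolist()
print('cur jig',cur.round(1)); S=tcp(134,33); print('start',tool(S-cur)); prev=S
for a in (0,.2,.4,.6,.8,1.0,1.2,1.4,1.5,1.57):
    e=8.7*np.sin(a)+17.5*np.cos(a)+8; q=np.array([79.2+55*np.cos(a)+e*np.sin(a),-55*np.sin(a)+e*np.cos(a)]); t=tcp(*q); print(a,q.round(1),'step',tool(t-prev),'fromcur',tool(t-cur)); prev=t
E
python3 lev.py
python3 - <<'E'
import sys; sys.path.insert(0,'.')
from h import *; from fit import nest
c=capture('top'); J=[.5155,-.004,-.1033]
px=c['pixels'].astype(int); 
# lever pixels: dark brown near pivot; convert via plane of lever top (nest z=26)
g=np.array([[x,y,.026] for x in np.arange(.06,.17,.002) for y in np.arange(-.09,.04,.002)]); q=proj(c,nest(J,g)).round().astype(int); v=px[q[:,1],q[:,0]]
rr=np.hypot(g[:,0]-.0792,g[:,1]); m=(v.sum(1)<300)&(v[:,0]>v[:,2]+15)&(rr>.03)&(rr<.08)
print(m.sum(),np.median(np.arctan2(-g[m,1],g[m,0]-.0792)) if m.any() else None, np.percentile(np.arctan2(-g[m,1],g[m,0]-.0792),[10,90]))
E
```

```text
cur jig [  0.4  -0.6 341.5]
start [-111.7, 33.6, -18.5]
0 [134.2  25.5] step [-0.2, -7.5, -0.1] fromcur [-111.9, 26.1, -18.6]
0.2 [138.4  15.4] step [-3.7, -10.1, -2.1] fromcur [-115.5, 16.1, -20.7]
0.4 [140.6   3.9] step [-1.8, -11.5, -1.1] fromcur [-117.4, 4.6, -21.8]
0.6 [140.   -8.5] step [0.5, -12.4, 0.3] fromcur [-116.9, -7.8, -21.5]
0.8 [136.5 -21. ] step [3.1, -12.6, 1.8] fromcur [-113.8, -20.4, -19.8]
1.0 [129.8 -32.9] step [5.8, -11.9, 3.4] fromcur [-108.0, -32.2, -16.4]
1.2 [120.1 -43.1] step [8.4, -10.2, 4.9] fromcur [-99.6, -42.5, -11.6]
1.4 [107.8 -50.9] step [10.6, -7.8, 6.1] fromcur [-89.0, -50.2, -5.4]
1.5 [101.  -53.6] step [5.9, -2.7, 3.4] fromcur [-83.1, -52.9, -2.0]
1.57 [ 96. -55.] step [4.3, -1.4, 2.5] fromcur [-78.7, -54.3, 0.5]Traceback (most recent call last):
  File "<stdin>", line 8, in <module>
    return _quantile_unchecked(
        a, q, axis, out, overwrite_input, method, keepdims, weights)
    return _ureduce(a,
                    func=_quantile_ureduce_func,
    ...<5 lines>...
                    overwrite_input=overwrite_input,
                    method=method)
    r = func(a, **kwargs)
    result = _quantile(arr,
                       quantiles=q,
    ...<2 lines>...
                       out=out,
                       weights=wgt)
    slices_having_nans = np.isnan(arr[-1, ...])
                                  ~~~^^^^^^^^^
IndexError: index -1 is out of bounds for axis 0 with size 0
```

>>> play_rows:
  moves:
    - {"translation": [0, 0, -20], "yaw": 0}
    - {"translation": [0, 0, -40], "yaw": 0}
    - {"translation": [0, 0, -60], "yaw": 0}
    - {"translation": [0, 0, -80], "yaw": 0}

```text
clock: 24.93
tcp_pos: [0.5158, -0.0047, 0.4227]
orientation: [0.052, 0.999, -0.0, -0.0]
force: [0.9, 0.4, -0.3]
width: 0.0837
gripper_force: 0.0
```

>>> play_rows:
  moves:
    - {"translation": [-22, 7, 0], "yaw": 0}
    - {"translation": [-45, 14, 0], "yaw": 0}
    - {"translation": [-68, 20, 0], "yaw": 0}
    - {"translation": [-90, 27, 0], "yaw": 0}
    - {"translation": [-112, 33.6, 0], "yaw": 0}
  jaw: 1
  grip_force: 20

```text
clock: 25.35
tcp_pos: [0.6319, 0.0174, 0.4216]
orientation: [0.052, 0.999, -0.0, -0.0]
force: [-0.6, 0.8, -0.2]
width: 0.055
gripper_force: 0.0
```

>>> play_rows:
  moves:
    - {"translation": [0, 0, 0], "yaw": 0}
    - {"translation": [0, 0, 0], "yaw": 0}
    - {"translation": [0, 0, 0], "yaw": 0}
    - {"translation": [0, 0, 0], "yaw": 0}
    - {"translation": [0, 0, 0], "yaw": 0}

```text
clock: 25.77
tcp_pos: [0.6301, 0.017, 0.4228]
orientation: [0.052, 0.999, -0.0, 0.0]
force: [0.1, -0.5, 0.3]
width: 0.0219
gripper_force: 0.0
```

>>> play_rows:
  moves:
    - {"translation": [0, 0, 0], "yaw": 0}
    - {"translation": [0, 0, 0], "yaw": 0}
    - {"translation": [0, 0, 0], "yaw": 0}
    - {"translation": [0, 0, 0], "yaw": 0}
    - {"translation": [0, 0, 0], "yaw": 0}

```text
clock: 26.18
tcp_pos: [0.6307, 0.0171, 0.4225]
orientation: [0.052, 0.999, 0.0, 0.0]
force: [-0.4, 0.1, -0.7]
width: 0.0007
gripper_force: 0.0
```

```bash
python3 lev.py | head -3
python3 - <<'E'
from h import *; from fit import nest
c=capture('top'); J=[.5155,-.004,-.1033]; print(search_frame('top','cam_grip')[:2],search_frame('top','cam_lever')[:2])
c=capture('wrist'); print(search_frame('wrist','cam_grip')[:2],search_frame('wrist','cam_lever')[:2])
E
```

```text
cur jig [112.4  32.8 422.5]
start [0.4, 0.2, 62.5]
0 [134.2  25.5] step [-0.2, -7.5, -0.1] fromcur [0.2, -7.3, 62.4]
[{'centre': [0.541, -0.0716, 0.1188], 'conf': 0.34}] [{'centre': [0.5108, 0.3434, 0.0075], 'conf': 0.74}]
[{'centre': [0.5861, -0.0224, 0.1732], 'conf': 0.96}, {'centre': [0.5713, -0.0132, 0.1388], 'conf': 0.44}] [{'centre': [0.5889, -0.0214, 0.1696], 'conf': 0.79}, {'centre': [0.6027, 0.234, 0.0122], 'conf': 0.67}]
```

>>> play_rows:
  moves:
    - {"translation": [0.4, 0, 15], "yaw": 0}
    - {"translation": [0.4, 0, 32], "yaw": 0}
    - {"translation": [0.4, 0, 48], "yaw": 0}
    - {"translation": [0.4, 0, 62], "yaw": 0}
    - {"translation": [0.4, 0, 62], "yaw": 0}

```text
clock: 26.9
tcp_pos: [0.63, 0.0172, 0.3563]
orientation: [0.052, 0.999, -0.0, -0.002]
force: [-0.7, -0.1, -1.2]
width: 0.0006
gripper_force: 0.0
```

>>> play_rows:
  moves:
    - {"translation": [-0.2, -7.5, 0], "yaw": 0}
    - {"translation": [-3.9, -17.6, -2.2], "yaw": 0}
    - {"translation": [-5.7, -29, -3.3], "yaw": 0}
    - {"translation": [-5.2, -41.5, -3], "yaw": 0}
    - {"translation": [-2.1, -54, -1.2], "yaw": 0}

```text
clock: 27.32
tcp_pos: [0.627, -0.0383, 0.3625]
orientation: [0.052, 0.999, 0.0, 0.001]
force: [1.6, 3.0, -0.1]
width: 0.0008
gripper_force: 1.1
```

>>> play_rows:
  moves:
    - {"translation": [5.8, -12, 3.4], "yaw": 0}
    - {"translation": [14.2, -22, 8.3], "yaw": 0}
    - {"translation": [24.8, -30, 14.4], "yaw": 0}
    - {"translation": [24.8, -30, 14.4], "yaw": 0}

```text
clock: 27.65
tcp_pos: [0.5972, -0.0656, 0.346]
orientation: [0.053, 0.999, -0.0, -0.001]
force: [-0.2, 0.0, -0.5]
width: 0.0004
gripper_force: 0.0
```

```bash
python3 lev.py | tail -4; python3 ft.py
```

```text
1.2 [120.1 -43.1] step [8.4, -10.2, 4.9] fromcur [-12.4, 9.8, -7.0]
1.4 [107.8 -50.9] step [10.6, -7.8, 6.1] fromcur [-1.8, 2.0, -0.9]
1.5 [101.  -53.6] step [5.9, -2.7, 3.4] fromcur [4.2, -0.7, 2.5]
1.57 [ 96. -55.] step [4.3, -1.4, 2.5] fromcur [8.5, -2.1, 5.0]
27.65 rel nest xyz [105.  -52.2  -5.9] F nest [-0.4 -0.  -0.3] F jig [-0.2 -0.  -0.5] T jig [ 0.05  -0.023  0.047]
```

>>> play_rows:
  moves:
    - {"translation": [4.2, -0.7, 2.5], "yaw": 0}
    - {"translation": [8.5, -2, 5], "yaw": 0}
    - {"translation": [8.5, -2, 5], "yaw": 0}

```text
clock: 27.9
tcp_pos: [0.5899, -0.0651, 0.3421]
orientation: [0.052, 0.999, -0.0, 0.0]
force: [0.4, -0.8, -0.3]
width: 0.0001
gripper_force: 0.3
```

>>> play_rows:
  moves:
    - {"translation": [1, 0, 0.6], "yaw": 0}
    - {"translation": [1.7, 0, 1], "yaw": 0}
    - {"translation": [1.7, 0, 1], "yaw": 0}

```text
clock: 28.15
tcp_pos: [0.5888, -0.0648, 0.3413]
orientation: [0.052, 0.999, -0.0, 0.0]
force: [1.9, -1.4, 0.6]
width: 0.0005
gripper_force: 1.0
```

```bash
python3 ft.py; python3 lev.py | tail -1
```

```text
28.15 rel nest xyz [ 95.4 -52.3  -5.7] F nest [ 2.  -1.2 -0.5] F jig [ 2.  -1.2  0.6] T jig [-0.225 -0.228  0.029]
1.57 [ 96. -55.] step [4.3, -1.4, 2.5] fromcur [0.1, -2.1, 0.3]
```

>>> play_rows:
  moves:
    - {"translation": [1, 0, 0.6], "yaw": 0}
    - {"translation": [1.7, 0, 1], "yaw": 0}
    - {"translation": [1.7, 0, 1], "yaw": 0}

```text
clock: 28.4
tcp_pos: [0.587, -0.0648, 0.3402]
orientation: [0.052, 0.999, -0.0, -0.0]
force: [1.2, -1.5, 1.7]
width: 0.0003
gripper_force: 1.1
```

>>> play_rows:
  moves:
    - {"translation": [1, 0, 0.6], "yaw": 0}
    - {"translation": [1.7, 0, 1], "yaw": 0}
    - {"translation": [1.7, 0, 1], "yaw": 0}

```text
clock: 28.65
tcp_pos: [0.5857, -0.0647, 0.34]
orientation: [0.052, 0.999, -0.0, 0.001]
force: [8.2, -2.8, 3.9]
width: 0.0005
gripper_force: 4.5
```

```bash
python3 ft.py; python3 lev.py | tail -1
```

```text
28.65 rel nest xyz [ 92.  -52.5  -5.3] F nest [ 9.3 -1.9 -0.8] F jig [ 8.4 -1.9  3.9] T jig [-0.382 -1.504  0.063]
1.57 [ 96. -55.] step [4.3, -1.4, 2.5] fromcur [-3.0, -1.9, -1.0]
```

>>> play_rows:
  moves:
    - {"translation": [0.9, 0, 0.5], "yaw": 0}
    - {"translation": [0.9, 0, 0.5], "yaw": 0}
    - {"translation": [0.9, 0, 0.5], "yaw": 0}

```text
clock: 28.9
tcp_pos: [0.5851, -0.0647, 0.3399]
orientation: [0.052, 0.999, -0.0, 0.002]
force: [11.6, -3.0, 5.1]
width: 0.0004
gripper_force: 6.6
```

>>> play_rows:
  moves:
    - {"translation": [-3, 0, -1.8], "yaw": 0}
    - {"translation": [-8, 0, -5], "yaw": 0}
    - {"translation": [-8, 0, -30], "yaw": 0}
    - {"translation": [-8, 0, -65], "yaw": 0}
    - {"translation": [-8, 0, -100], "yaw": 0}

```text
clock: 29.32
tcp_pos: [0.5924, -0.0652, 0.439]
orientation: [0.052, 0.999, 0.0, -0.001]
force: [-0.8, -0.9, 0.5]
width: 0.0007
gripper_force: 0.0
```

>>> play_rows:
  moves:
    - {"translation": [20, 14, 0], "yaw": 0}
    - {"translation": [50, 28, 0], "yaw": 0}
    - {"translation": [80, 42, 0], "yaw": 0}
    - {"translation": [100, 55, 0], "yaw": 0}
    - {"translation": [100, 55, 0], "yaw": 0}
  jaw: -1

```text
clock: 29.73
tcp_pos: [0.4963, 0.0015, 0.4394]
orientation: [0.051, 0.999, 0.0, 0.0]
force: [-0.1, -0.4, 0.1]
width: 0.0289
gripper_force: 0.0
```

```bash
cat > chk.py <<'E'
from nf import *
s=observe(); print(s['clock'],np.round(s['tcp_pos'],3)); c=capture('wrist'); np.savez('wend.npz',**c); Z=[(-eps,eps)]
print('blank',nfit(c,[(-.01,.01),(-.005,.005),(-.003,.01),(-.03,.03),(-.05,.05)]+Z))
print([ (np.round(r['centre'],3),r['conf']) for t in('cam_grip','cam_lever') for r in search_frame('wrist',t)[:1]])
px=c['pixels'].astype(int); g=np.array([[x,y,.026] for x in np.arange(.03,.17,.002) for y in np.arange(-.09,.09,.002)]); q=proj(c,nest(J,g)).round().astype(int)
ok=(q[:,1]<312)&(q[:,1]>=0)&(q[:,0]>=0)&(q[:,0]<560); g=g[ok];q=q[ok]; v=px[q[:,1],q[:,0]]; rr=np.hypot(g[:,0]-.0792,g[:,1])
a=np.arctan2(-g[:,1],g[:,0]-.0792)
for lo in np.arange(-1.6,2.6,.2):
    k=(a>=lo)&(a<lo+.2)&(rr>.028)&(rr<.075); print(round(lo+.1,1),k.sum(),v[k].mean(0).round(0) if k.any() else '',end='; ')
E
python3 chk.py
```

```text
29.7333 [0.496 0.002 0.439]
blank (array([-3.2,  0.3, -3. ,  1.1, -2.7, -0. ]), np.float64(-34.0))
[(array([ 0.562, -0.01 ,  0.159]), 0.93), (array([ 0.564, -0.01 ,  0.16 ]), 0.57)]
-1.5 119 [62. 57. 48.]; -1.3 18 [79. 70. 56.]; -1.1 0 ; -0.9 0 ; -0.7 0 ; -0.5 0 ; -0.3 0 ; -0.1 0 ; 0.1 0 ; 0.3 0 ; 0.5 0 ; 0.7 0 ; 0.9 0 ; 1.1 0 ; 1.3 18 [75. 69. 58.]; 1.5 119 [55. 51. 45.]; 1.7 120 [62. 56. 50.]; 1.9 122 [123. 106.  85.]; 2.1 121 [142. 128. 103.]; 2.3 114 [135. 122.  98.]; 2.5 80 [116. 104.  83.];
```

>>> play_rows:
  moves:
    - {"translation": [20, 0, 0], "yaw": 0}
    - {"translation": [40, 0, 0], "yaw": 0}
    - {"translation": [60, 0, 0], "yaw": 0}
    - {"translation": [75, 0, 0], "yaw": 0}
    - {"translation": [75, 0, 0], "yaw": 0}

```text
clock: 30.3
tcp_pos: [0.4232, 0.0072, 0.4391]
orientation: [0.052, 0.999, 0.0, 0.0]
force: [-0.9, -0.4, 0.5]
width: 0.0742
gripper_force: 0.0
```

```bash
sed -i 's/(-.003,.01),(-.03,.03),(-.05,.05)/(-.006,.01),(-.03,.03),(-.05,.05)/' chk.py; python3 chk.py
python3 - <<'E'
from nf import *
c=dict(np.load('wend.npz')); Z=[(-eps,eps)]
print('\nflat fit',nfit(c,[(-.01,.01),(-.005,.005),(-.006,.015),(-.03,.03)]+Z+Z))
c=capture('scene'); px=c['pixels'].astype(int)
g=np.array([[x,y,.026] for x in np.arange(.03,.17,.002) for y in np.arange(-.09,.09,.002)]); q=proj(c,nest(J,g)).round().astype(int); v=px[q[:,1],q[:,0]]; rr=np.hypot(g[:,0]-.0792,g[:,1]); a=np.arctan2(-g[:,1],g[:,0]-.0792)
for lo in np.arange(-.3,2.2,.15):
    k=(a>=lo)&(a<lo+.15)&(rr>.028)&(rr<.075); print(round(lo+.075,2),v[k].mean(0).round(0),end='; ')
for t in('finished','blank','cam_lever'): print(t,[(np.round(r['centre'],3),r['conf']) for r in search_frame('scene',t)[:3]])
E
```

```text
30.3 [0.423 0.007 0.439]
blank (array([ 3.1, -0.4,  6.6, -0.7,  2.8, -0. ]), np.float64(-38.8))
[(array([ 0.566, -0.035,  0.16 ]), 0.78), (array([ 0.567, -0.032,  0.163]), 0.85)]
-1.5 0 ; -1.3 0 ; -1.1 0 ; -0.9 0 ; -0.7 0 ; -0.5 0 ; -0.3 0 ; -0.1 0 ; 0.1 0 ; 0.3 0 ; 0.5 0 ; 0.7 0 ; 0.9 0 ; 1.1 0 ; 1.3 0 ; 1.5 0 ; 1.7 0 ; 1.9 0 ; 2.1 0 ; 2.3 0 ; 2.5 0 ; 
flat fit (array([-3.7,  0.8, -3.8,  0.3,  0. ,  0. ]), np.float64(-38.8))
-0.22 [160. 136. 105.]; -0.08 [139. 118.  98.]; 0.08 [137. 116.  92.]; 0.22 [139. 110.  71.]; 0.38 [134. 104.  65.]; 0.52 [128.  96.  60.]; 0.67 [139. 103.  63.]; 0.82 [98. 65. 40.]; 0.97 [81. 48. 28.]; 1.12 [82. 47. 27.]; 1.27 [92. 52. 30.]; 1.42 [99. 57. 32.]; 1.57 [105.  64.  37.]; 1.72 [164. 118.  71.]; 1.88 [194. 152.  95.]; 2.02 [216. 184. 117.]; 2.18 [223. 194. 122.]; finished [(array([ 0.397, -0.152,  0.056]), 0.65), (array([0.521, 0.371, 0.043]), 0.6)]
blank [(array([ 0.528, -0.003,  0.143]), 0.95), (array([ 0.245, -0.379,  0.042]), 0.63)]
cam_lever [(array([ 0.574, -0.036,  0.164]), 0.9), (array([ 0.784, -0.011,  0.028]), 0.73)]
```

```bash
cat > lv.py <<'E'
from nf import *
for cam in('scene','top'):
    c=capture(cam); px=c['pixels'].astype(np.float32).sum(2); ys=np.arange(-.03,-.078,-.004); E=[]
    for y in ys:
        xs=np.arange(.04,.11,.001); q=proj(c,nest(J,np.c_[xs,np.full(len(xs),y),np.full(len(xs),.026)])).astype(np.float32)
        v=cv2.remap(px,q[:,:1],q[:,1:],cv2.INTER_LINEAR).ravel(); d=np.gradient(cv2.GaussianBlur(v[None],(0,0),2).ravel()); E.append((xs[d.argmin()]*1e3,xs[d.argmax()]*1e3,v.min(),v.max()))
    E=np.array(E); print(cam,'falling edge x',E[:,0].round(0),'rise',E[:,1].round(0),E[:,2:].mean(0)); k=np.polyfit(ys*1e3,E[:,0],1); print('slope angle',1.571-np.arctan(-k[0]) , 'x at y=0',k[1])
E
python3 lv.py
```

```text
scene falling edge x [72. 72. 74. 74. 75. 57. 66. 66. 73. 74. 75. 75.] rise [45. 59. 58. 48. 44. 84. 85. 45. 86. 50. 57. 53.] [147.54622396 524.24861654]
slope angle 1.538668612903107 x at y=0 69.4015151515152
top falling edge x [107. 107.  77.  75. 107. 107. 107.  86. 107. 107. 107. 106.] rise [88. 88. 89. 89. 89. 94. 95. 95. 95. 96. 96. 96.] [223.40437826 664.83992513]
slope angle 1.31781134071643 x at y=0 86.54545454545456
```

>>> play_rows:
  moves:
    - {"translation": [-25, -2, 20], "yaw": 0}
    - {"translation": [-50, -3, 40], "yaw": 0}
    - {"translation": [-75, -5, 65], "yaw": 0}
    - {"translation": [-75, -5, 90], "yaw": 0}
    - {"translation": [-75, -5, 100], "yaw": 0}

```text
clock: 31.17
tcp_pos: [0.4986, -0.0054, 0.3347]
orientation: [0.052, 0.999, 0.0, -0.003]
force: [-0.7, -0.3, -1.5]
width: 0.0927
gripper_force: 0.0
```

Run:
```python
from nf import *
s=observe(); print(s['clock'],np.round(s['tcp_pos'],4)); c=capture('wrist'); W2=dict(np.load('w2.npz')); Z=[(-eps,eps)]
for n,k in(('fin',W2),('blank',c)):
    print(n,nfit(k,[(-.01,.01),(-.005,.005),(-.006,.015),(-.03,.03)]+Z+Z),nfit(k,[(-.01,.01),(-.005,.005),(-.0007,-.0005),(-.03,.03)]+Z+Z),nfit(k,[(-.01,.01),(-.005,.005),(-.006,.015),(-.03,.03),(-.1,.1)]+Z))
```

```text
31.1667 [ 0.4986 -0.0054  0.3347]
fin (array([-0.9, -0.2, -0.5,  0.4, -0. ,  0. ]), np.float64(-33.8)) (array([-0.9, -0.2, -0.6,  0.4, -0. ,  0. ]), np.float64(-33.8)) (array([-0.4, -0.3,  1.4,  0.1, -1.5,  0. ]), np.float64(-33.9))
blank (array([-0.4,  0. ,  0.6,  0.2, -0. , -0. ]), np.float64(-32.3)) (array([-0.8,  0.1, -0.5,  0.1, -0. , -0. ]), np.float64(-32.1)) (array([ 0.8,  0.1,  1.8,  0.8,  3.3, -0. ]), np.float64(-32.4))
```

>>> play_rows:
  moves:
    - {"translation": [0, 0, -30], "yaw": 0}
    - {"translation": [0, 0, -60], "yaw": 0}
    - {"translation": [-30, 0, -85], "yaw": 0}
    - {"translation": [-60, 0, -85], "yaw": 0}
    - {"translation": [-90, 0, -85], "yaw": 0}

```text
clock: 31.63
tcp_pos: [0.5881, -0.0145, 0.428]
orientation: [0.052, 0.999, -0.0, 0.003]
force: [-0.1, 0.4, 0.7]
width: 0.093
gripper_force: 0.0
```

>>> play_rows:
  moves:
    - {"translation": [0, 0, 0], "yaw": 0}
    - {"translation": [0, 0, 0], "yaw": 0}

```text
clock: 31.8
tcp_pos: [0.5881, -0.0146, 0.4244]
orientation: [0.052, 0.999, 0.0, -0.0]
force: [0.5, -0.9, 0.1]
width: 0.0928
gripper_force: 0.0
```

```bash
cat > lw.py <<'E'
from nf import *
s=observe(); print(s['clock'],np.round(s['tcp_pos'],4)); c=capture('wrist'); np.savez('wl.npz',**c); px=c['pixels'].astype(np.float32).sum(2)
print(proj(c,nest(J,np.array([[.0792,0,.026],[.0792,-.08,.026]]))).round(0).tolist())
best=[]
for a in np.arange(.2,1.9,.02):
  for dx in np.arange(-.003,.0031,.001):
    u=np.array([np.cos(a),-np.sin(a)]); n=np.array([np.sin(a),np.cos(a)]); r=np.arange(.025,.076,.003)
    f=lambda off:cv2.remap(px,*[k.astype(np.float32) for k in np.split(proj(c,nest(J,np.c_[(r[:,None]*u+off*n+[.0792+dx,0]),np.full(len(r),.026)])),2,axis=1)],cv2.INTER_LINEAR)
    inn=np.mean([f(o).mean() for o in(-.006,-.003,0,.003,.006)]); best.append((min(f(.012).mean(),1e9)+f(-.012).mean()-2*inn,round(a,2),round(dx,3),inn))
for b in sorted(best)[::-1][:6]: print(b)
E
python3 lw.py
```

```text
31.8 [ 0.5881 -0.0146  0.4244]
[[285.0, 188.0], [168.0, 188.0]]
(np.float32(467.86188), np.float64(1.54), np.float64(0.002), np.float32(159.07968))
(np.float32(466.53314), np.float64(1.56), np.float64(0.003), np.float32(159.43588))
(np.float32(464.9467), np.float64(1.58), np.float64(0.003), np.float32(164.31758))
(np.float32(460.70752), np.float64(1.52), np.float64(0.001), np.float32(159.0871))
(np.float32(459.588), np.float64(1.56), np.float64(0.002), np.float32(164.6701))
(np.float32(453.69934), np.float64(1.54), np.float64(0.001), np.float32(165.77661))
```

The lever measures about 1.55 rad, at its stop. The blank is home, the finished block is flat in the tray, and the arm is clear of everything.

```bash
python3 -c "
from station import *
print(sign_off())"
```

```text
the job is handed in; nothing more can be done
None
```

I handed the job in at about 32 s with the finished block flat in the tray, the blank home in the jig's pocket and the cam lever at its stop (about 1.55 rad by camera); `sign_off()` gave no verdict, so I can't confirm the result was accepted.

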